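# Gauge a stand base's blind socket and fit the matching post

## Robot

A 6-joint arm with a two-finger parallel gripper is mounted at the origin on the work surface. World frame = base frame: x ahead of the robot, y to its left, z up, the work surface at z = 0. Lengths are in m, angles in rad, forces in N, time in s.
With the tool pointing down it reaches from about 0.3 to 0.825 m from the base axis. Payload 5.4 kg.
Tool frame: the origin (TCP) lies midway between the tips of the shut fingers; the grasp point (between the pads) lies 19 mm behind it (robot.tcp_to_grasp is the distance from the TCP to the grasp point, in m); y points along the fingers, x is the direction in which the jaws open and shut, and the axes are right-handed (so a half turn about y gives the same grasp; the last joint's range is limited). The gripper opens to 92 mm and grips with 3 to 60 N. Pads are 20 mm wide; open, the fingers measure 128 mm over their backs; the gripper's body (75 mm by 189 mm) begins 69 mm behind the grasp point.
Start: joints at [-1.36, 0.158, 1.597, -0, 1.386, -0.21], TCP at [0.235, -0.525, 0.215] pointing down, gripper open.
Joint ranges: [-2.91, 2.91], [-0.94, 2.29], [0.18, 2.7], [-1.29, 4.43], [0.17, 2.64], [-3, 3]. Speed limits (rad/s): [2.57, 2.57, 3.14, 3.14, 3.14, 3.14].

## Interface

Orientations are given as a unit quaternion [w, x, y, z].
In Python, from rig import robot, viewer gives the robot as it stands. The module is installed in compiled form; this text tells all that it offers.
- The arm moves only by the tool step_arm, never from a script. Its arguments are lists of equal length, an entry for each row: "dp": the shift along the tool's x, y, z in mm, a list of three; "roll": the turn about the tool's y in rad; "gripper": the finger opening in mm, from 0 to 91.9. In form: {"dp": [[x, y, z], ...], "roll": [roll, ...], "gripper": [gripper, ...]}. A call has 1 to 12 rows; each row is the pose to reach, as a shift and turn from the pose measured when the call began, along the tool's axes at that moment; what a row does not reach only later rows make up. A row lasts 1/10 s, in which the tool goes at most 50 mm and 8.59 degrees, less where a joint would pass 70% of its speed; a pose out of reach is approached as far as the arm can. A call with a gripper value outside its range is refused whole. The fingers move at their own pace and stop on an object; the grip force is fixed at half the most. Time passes only in rows, so rows that repeat a pose let the fingers close. It gives the time, the measured TCP pose, the force and the opening at its end, in the units of the state.
- robot.state(): the state, without advancing time (a new reading comes with each control period).
- viewer.get_image(name): name is "side" or "top" or "wrist"; returns the picture (384x512x3 uint8, blue, green, red); there is no depth.
- viewer.camera_info(name): a dict with "fx", "fy", "cx", "cy" (pixels), "extrinsics" (4x4, takes a point from world to camera coordinates); the wrist camera has in their place "hand_eye" (4x4, takes a point from camera to tool coordinates, whose origin is the TCP and whose axes are the tool frame's). Camera axes: x right, y down, z forward; pixel columns grow to the right and rows downward; lengths in m; the calibration is good to about 2 mm. A picture is of the moment at which its call begins: read the wrist's pose just before it. camera_info takes no time and is no camera call.
- robot.job_done(): hands the job in, once; it reports no verdict.
Trained networks look in the newest picture that a camera, given by its name, has taken for a name from the list of things; names that differ only in an ending like _2 or _b are one class to them, and where a whole thing is asked for, a point or a joint stands for the part that bears it (a point fixed in the world has none). Each returns a list of dicts, best first, with "score" (0 to 1); they miss things now and then, are a little off and sometimes report something else, mostly with a low value. They report only what shows in the picture. A call takes as long as a camera call. They do not tell look-alikes from the thing itself.
- viewer.masks_of(query, camera): "region" (384x512 bool, what is visible of it) and "box" ([left, top, right, bottom] in pixels, round what is visible of it).
The state is a dict: "clock": time; "joint_pos": joint angles; "joint_velocities": joint speeds; "tau": joint torques, N m; "eef_pos": TCP position; "tool_rot": TCP orientation; "wrist_force": force on the tool from outside, world axes, zero at the start; "ft_torque": the same for the moment, N m; "grip_width": opening from 0.0 (shut) to 1.0 (fully open).
Only numpy, scipy, OpenCV 4.12 (cv2) and the standard library are available. Lean on these libraries where they do the work, as an engineer would, in place of code of your own. Each camera call takes 0.05 s, during which the arm holds its last target.

## Task

Gauge how deep the post socket in the stand base is by standing the depth rod gently on its floor, then put the rod back in its holder. Then take from the rack the one post whose shank is as long as the socket is deep and press it firmly but gently home, until its foot bottoms and its shoulder is flush with the face of the base. Do not try the other posts in the socket: leave them in the rack, and leave everything else where it is.

Things in the scene. Friction and masses are not known exactly. Their poses are not given: they have to be found in the camera images.
- base: Stand base, fixed to the worktop: a grey block 90 x 90 mm, 62 mm tall, on a dark foot plate 116 x 116 x 12 mm; origin under its centre, z up. In its top face is the socket. A black spring pad on the socket's +x side, centred 13.5 mm below the face, bulges 1.7 mm into the hole and grips a post: pushing a post past it takes about 3 to 15 N, and it does not drop in by its weight.
- socket (a point): Centre of the mouth of the blind post socket, in the middle of the base's top face; axes as the base's; the socket runs straight down. A round hole 17.4 mm wide with a 1.5 mm chamfer; its flat, hard floor lies 24, 36 or 48 mm below the face (not known beforehand). Its depth is that of one post's shank.
- rod_center (a point): Depth rod, upright, loose: half-way up it, on its axis (z up the rod). A steel rod 8 mm wide and 60 mm long below a round grey handle 18 mm wide and 50 mm long; 110 mm in all, so the tip is 55 mm below this point and the middle of the handle 30 mm above it. 50 g. It starts standing in its holder.
- rod_tip (a point): The lower end of the depth rod, on its axis.
- holder_mouth (a point): Centre of the mouth of the rod's holder, on its top face: a white block 50 x 50 mm, 45 mm tall, fixed, with a round hole 10.5 mm wide, 40 mm deep, 2 mm chamfer. The rod stands on the hole's floor, its tip 40 mm below this point.
- rack: White post rack, fixed, 60 mm (x) x 190 mm (y) x 20 mm tall, origin under its centre. Three round pockets along its y axis at -65, 0 and +65 mm, 18 mm wide, 14 mm deep; a post stands in each, its foot 6 mm above the worktop. Which post is where varies.
- post_short_center (a point): The short steel post, upright, loose: half-way up it, on its axis (z up). From the foot: shank 16 mm wide and 24 mm long with a 3 mm foot chamfer, ending in a shoulder; then a neck 11 mm wide and 28 mm long; then a round head 20 mm wide and 18 mm high. 70 mm in all: the foot is 35 mm below this point, the middle of the head 26 mm above it. About 110 g.
- post_short_shoulder (a point): Centre of the shoulder of the short post, 24 mm above its foot (z up the post).
- post_short_foot (a point): Centre of the foot (lower end) of the short post.
- post_mid_center (a point): The middle-length steel post, upright, loose: half-way up it, on its axis (z up). From the foot: shank 16 mm wide and 36 mm long with a 3 mm foot chamfer, ending in a shoulder; then a neck 11 mm wide and 28 mm long; then a round head 20 mm wide and 18 mm high. 82 mm in all: the foot is 41 mm below this point, the middle of the head 32 mm above it. About 110 g.
- post_mid_shoulder (a point): Centre of the shoulder of the mid post, 36 mm above its foot (z up the post).
- post_mid_foot (a point): Centre of the foot (lower end) of the mid post.
- post_long_center (a point): The long steel post, upright, loose: half-way up it, on its axis (z up). From the foot: shank 16 mm wide and 48 mm long with a 3 mm foot chamfer, ending in a shoulder; then a neck 11 mm wide and 28 mm long; then a round head 20 mm wide and 18 mm high. 94 mm in all: the foot is 47 mm below this point, the middle of the head 38 mm above it. About 110 g.
- post_long_shoulder (a point): Centre of the shoulder of the long post, 48 mm above its foot (z up the post).
- post_long_foot (a point): Centre of the foot (lower end) of the long post.
- cups: Bystander: stack of upturned white cups, 72 mm wide, 120 mm tall; origin at the centre of its underside.
- pot: Bystander: small white lidded china pot, 72 mm wide, 62 mm tall; origin at the centre of its underside.
- tub: Bystander: white round tub, 76 mm wide, 130 mm tall; origin at the centre of its underside.
- spray: Bystander: white bottle, 60 mm wide, 180 mm tall; origin at the centre of its underside.
- tray: Bystander: shallow steel tray, 100 x 180 x 22 mm; origin at the centre of its underside.
- jar: Bystander: small brown glass jar, 40 mm wide, 45 mm tall; origin at the centre of its underside.
- mirror: Bystander: steel mouth mirror, 170 mm long, 8 mm wide, lying flat (origin under the middle of its handle).
Mind the look-alikes: they are no part of the job. Leave any purple look-alike of the part that bears post_mid_center alone.

How it is judged:
By the outcome, as a careful person would: the job done as asked, in the order asked, and still so for the second after the job is handed in, with the robot touching nothing.
It also fails if it takes over 64 s, if anything falls off the work surface, if the arm or the gripper's body presses on something with over 40 N, if the wrist force passes 120 N, or if a joint passes its speed limit or range.

## Working session

There is one attempt and no reset: what is moved stays moved. The work goes in short steps, Python scripts to look and compute and a tool call to move; the robot and the scene stay as the last step left them, time stands still between calls to the robot, and variables do not carry over. Pictures are saved under pics/ and viewed, and the job is handed in when it is done.

Besides the shell and the picture viewer there is one more tool, called after "Call:" in YAML: its name, and indented under it one key for each argument. step_arm: Moves the arm, as the interface text tells. Its arguments: {"type":"object","properties":{"dp":{"type":"array"},"roll":{"type":"array"},"gripper":{"type":"array"}},"required":["dp","roll","gripper"]}

```bash
mkdir -p pics; cat > h.py <<'E'
from rig import robot, viewer
import numpy as np, cv2
from scipy.spatial.transform import Rotation as R
def snap(n,f):
    im=viewer.get_image(n); cv2.imwrite('pics/'+f,im); return im
def tool():
    s=robot.state(); q=s['tool_rot']; T=np.eye(4); T[:3,:3]=R.from_quat([q[1],q[2],q[3],q[0]]).as_matrix(); T[:3,3]=s['eef_pos']; return T
def cam(n):
    c=viewer.camera_info(n)
    K=np.array([[c['fx'],0,c['cx']],[0,c['fy'],c['cy']],[0,0,1]])
    if 'extrinsics' in c: W=np.linalg.inv(np.array(c['extrinsics']))
    else: W=tool()@np.array(c['hand_eye'])
    return K,W
def atz(K,W,u,v,z):
    d=W[:3,:3]@np.linalg.inv(K)@[u,v,1]; o=W[:3,3]; return o+d*(z-o[2])/d[2]
def proj(K,W,p):
    c=np.linalg.inv(W)@np.append(p,1); q=K@c[:3]; return q[:2]/q[2]
E
python3 - <<'E'
from h import *
for n in('side','top','wrist'):
    im=snap(n,n+'0.png'); K,W=cam(n); print(n,K[0,0],K[0,2],K[1,2],W.round(3).tolist())
s=robot.state(); print(s)
for n in('top','side'):
  for q in('base','rod_center','holder_mouth','rack','post_short_center','post_mid_center','post_long_center'):
    try: print(n,q,[(round(float(m['score']),2),np.array(m['box']).round().tolist()) for m in viewer.masks_of(q,n)][:4])
    except Exception as e: print(q,e)
E
```

```text
side 487.9801917747675 264.45269486033334 192.6230671335616 [[0.999, -0.034, 0.022, 0.529], [-0.04, -0.754, 0.656, -0.785], [-0.006, -0.656, -0.755, 0.993], [0.0, 0.0, 0.0, 1.0]]
top 379.0565008474636 243.2293719895292 192.87101392666 [[-0.006, -0.997, 0.079, 0.489], [-1.0, 0.006, 0.001, 0.022], [-0.001, -0.079, -0.997, 1.008], [0.0, 0.0, 0.0, 1.0]]
wrist 315.81183705489985 257.83702615753873 195.26825753271189 [[0.408, -0.874, -0.262, 0.31], [-0.913, -0.392, -0.116, -0.491], [-0.001, 0.287, -0.958, 0.385], [0.0, 0.0, 0.0, 1.0]]
{'clock': 0.15, 'joint_pos': array([-1.36007910e+00,  1.58893720e-01,  1.59791321e+00,  1.11671298e-06,
        1.38623909e+00, -2.10100584e-01]), 'joint_velocities': array([-0.00148312, -0.00300603, -0.00346099, -0.00090603,  0.00166664,
        0.00021966]), 'tau': array([ 4.00495028e-04, -3.85914373e+01, -3.22434855e+01,  7.01369368e-02,
        3.51473386e-02, -8.53123311e-05]), 'eef_pos': array([ 0.23476871, -0.52435863,  0.21386596]), 'tool_rot': array([ 0.59376601, -0.593039  ,  0.38490603, -0.38417967]), 'wrist_force': array([-0.34377717,  0.1598542 ,
[... 680 characters left out ...]
nter [(0.52, [212.0, 170.0, 266.0, 221.0]), (0.41, [240.0, 109.0, 270.0, 140.0]), (0.19, [309.0, 213.0, 382.0, 243.0])]
side base [(0.57, [240.0, 174.0, 296.0, 229.0])]
side rod_center [(0.61, [230.0, 110.0, 231.0, 126.0]), (0.25, [272.0, 56.0, 293.0, 115.0])]
side holder_mouth [(0.56, [222.0, 120.0, 241.0, 142.0])]
side rack [(0.83, [214.0, 262.0, 250.0, 342.0])]
side post_short_center [(0.53, [228.0, 255.0, 239.0, 272.0])]
side post_mid_center [(0.7, [230.0, 344.0, 244.0, 368.0]), (0.54, [201.0, 342.0, 215.0, 364.0]), (0.45, [223.0, 306.0, 236.0, 331.0]), (0.44, [222.0, 122.0, 242.0, 145.0])]
side post_long_center [(0.66, [223.0, 304.0, 234.0, 327.0]), (0.58, [230.0, 273.0, 241.0, 302.0])]
```

```bash
python3 - <<'E'
import cv2
for n in('top','side'):
    im=cv2.imread(f'pics/{n}0.png'); cv2.imwrite(f'pics/{n}0b.png',cv2.resize(im,(800,600),interpolation=cv2.INTER_CUBIC))
im=cv2.imread('pics/side0.png')
cv2.imwrite('pics/side0c.png',cv2.resize(im[235:375,150:330],None,fx=4.2,fy=4.2,interpolation=cv2.INTER_CUBIC))
E
```

```text
(no output)
```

View pics/top0b.png

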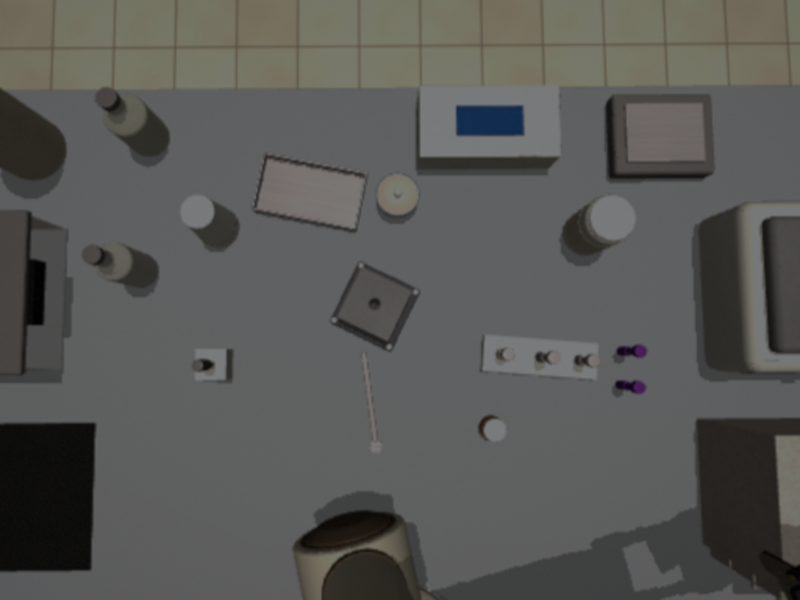

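View pics/side0b.png

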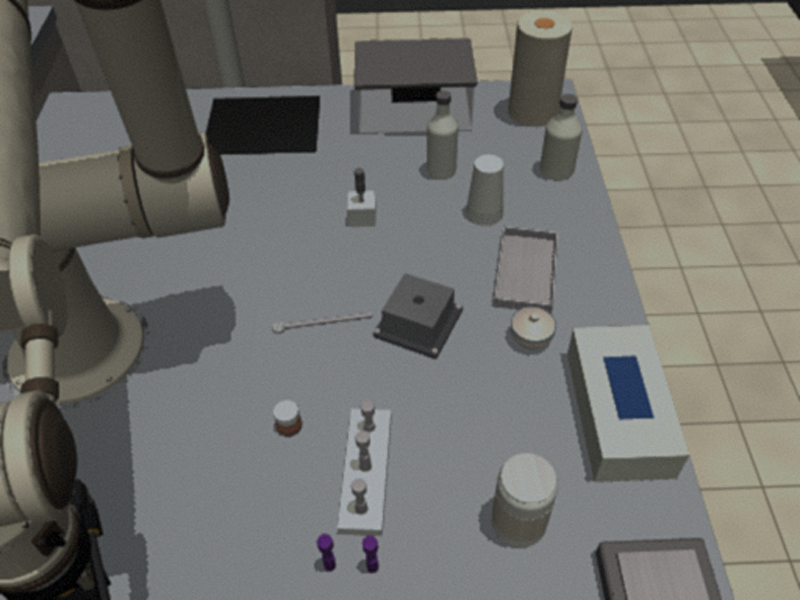

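View pics/side0c.png

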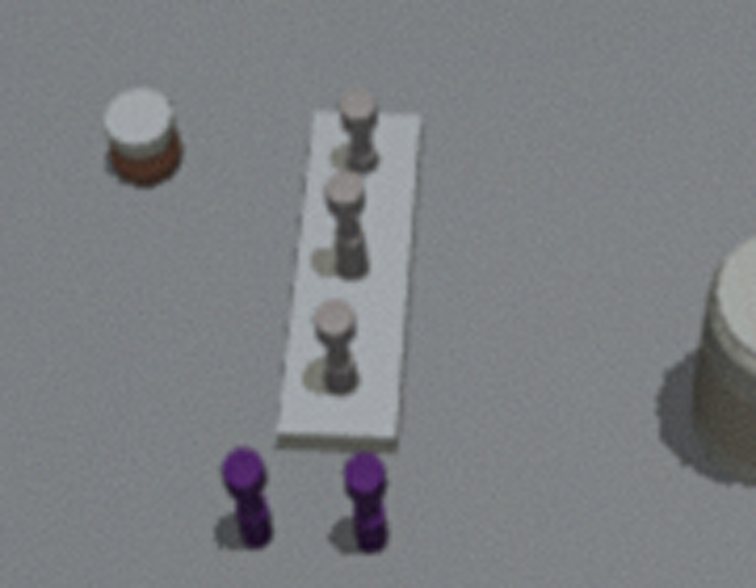

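View pics/wrist0.png

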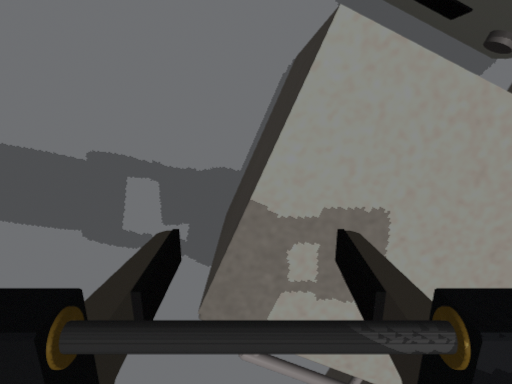

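The rack holds three steel posts at top-view px (505,354), (548,357) and (590,360) on the 800-wide picture. The two purple look-alikes are outside the rack at (632,350) and (632,386), so I'll ignore them. The rod stands in its holder at (203,365), and the socket is at (375,303). Next I'll enlarge the crops to get coordinates.

```bash
python3 - <<'E'
import cv2,numpy as np
def crop(n,y0,x0,h,w,s):
    im=cv2.imread(f'pics/{n}0.png')[y0:y0+h,x0:x0+w]
    im=cv2.convertScaleAbs(im,alpha=1.6)
    return cv2.resize(im,None,fx=s,fy=s,interpolation=cv2.INTER_CUBIC)
# top: rod 115..165 x 215..250; base 205..275x160..230; rack 300..390 x205..250
a=crop('top',215,115,40,50,8); b=crop('top',160,205,70,70,5.7142857); 
cv2.imwrite('pics/c1.png',np.hstack([a[:, :400],cv2.resize(b,(400,400))[:320]]))
cv2.imwrite('pics/c2.png',crop('top',205,300,50,95,8))
a=crop('side',100,210,50,50,8); b=crop('side',165,230,70,70,5.7142857)
cv2.imwrite('pics/c3.png',np.hstack([a,cv2.resize(b,(400,400))]))
cv2.imwrite('pics/c4.png',crop('side',250,205,95,60,6))
E
```

```text
(no output)
```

View pics/c1.png

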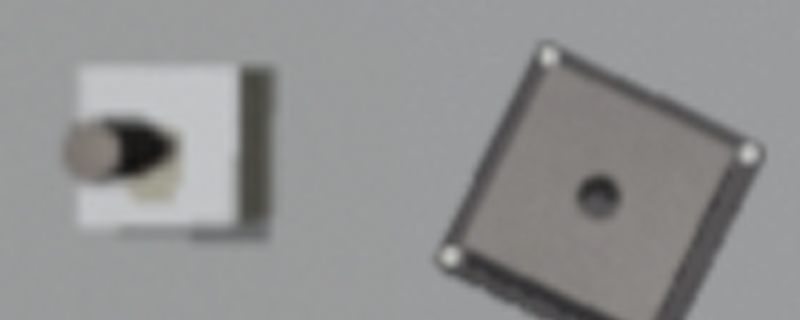

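View pics/c2.png

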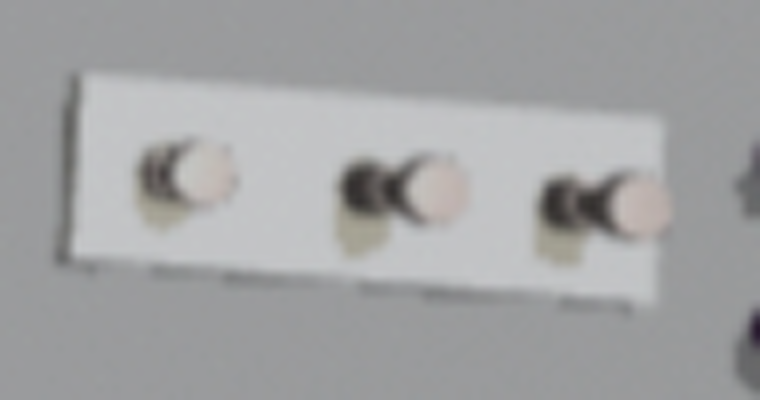

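View pics/c3.png

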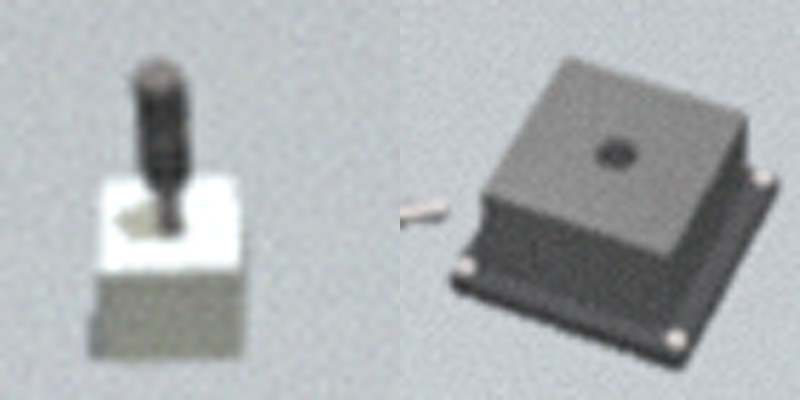

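View pics/c4.png

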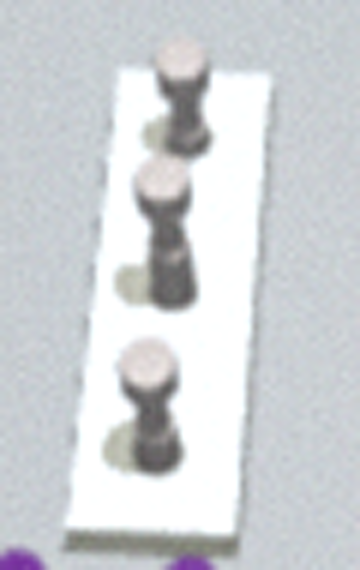

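```bash
python3 - <<'E'
from h import *
P={'rod':((126.0,233.4),(229.3,108.9)),'sock':((239.2,194.0),(267.5,191.6)),'pA':((325.2,226.3),(235,259.6)),'pB':((354,228.3),(231.9,279.6)),'pC':((379.5,230.3),(229.4,310))}
cs=[cam('top'),cam('side')]
for k,(a,b) in P.items():
    A=[]
    for (K,W),uv in zip(cs,(a,b)):
        M=K@np.linalg.inv(W)[:3]; A+= [uv[0]*M[2]-M[0],uv[1]*M[2]-M[1]]
    x=np.linalg.svd(np.array(A))[2][-1]; x=x[:3]/x[3]
    print(k,(x*1000).round(1),[(proj(K,W,x)-uv).round(1).tolist() for (K,W),uv in zip(cs,(a,b))])
T=tool();print(T.round(3)); print(np.array(viewer.camera_info('wrist')['hand_eye']).round(3), robot.tcp_to_grasp)
E
```

```text
rod [467.  298.9 111.2] [[-0.0, -0.3], [-0.2, 0.0]]
sock [562.9  32.3  56.7] [[-0.0, -0.4], [-0.3, 0.0]]
pA [ 480.7 -179.1   71.5] [[-0.0, -0.5], [-0.3, 0.0]]
pB [ 475.4 -243.5   93.5] [[-0.0, -0.4], [-0.2, 0.0]]
pC [ 470.  -308.3   82.9] [[-0.0, -0.3], [-0.2, 0.0]]
[[ 0.408  0.     0.913  0.235]
 [-0.913 -0.     0.408 -0.525]
 [ 0.    -1.     0.     0.215]
 [ 0.     0.     0.     1.   ]]
[[ 1.    -0.     0.     0.   ]
 [-0.    -0.287  0.958 -0.171]
 [-0.    -0.958 -0.287  0.082]
 [ 0.     0.     0.     1.   ]] 0.0187
```

Heights agree with the given sizes within about 5 mm of bias: face 62, so A is short, B long and C mid. I'll move to hover over the rod with the jaws along world x.

Call:
step_arm:
  dp:
    - [-657, 24, 548]
    - [-657, 24, 548]
    - [-657, 24, 548]
    - [-657, 24, 548]
    - [-657, 24, 548]
    - [-657, 24, 548]
    - [-657, 24, 548]
    - [-657, 24, 548]
    - [-657, 24, 548]
    - [-657, 24, 548]
    - [-657, 24, 548]
    - [-657, 24, 548]
  roll: [-1.15, -1.15, -1.15, -1.15, -1.15, -1.15, -1.15, -1.15, -1.15, -1.15, -1.15, -1.15]
  gripper: [60, 60, 60, 60, 60, 60, 60, 60, 60, 60, 60, 60]

```text
clock: 2.05
eef_pos: [0.3977, 0.0546, 0.1982]
tool_rot: [-0.707, 0.707, 0.001, 0.001]
wrist_force: [1.2, -0.5, -0.4]
grip_width: 0.653
```

Call:
step_arm:
  dp:
    - [69, 8, 244]
    - [69, 8, 244]
    - [69, 8, 244]
    - [69, 8, 244]
    - [69, 8, 244]
    - [69, 8, 244]
    - [69, 8, 244]
    - [69, 8, 244]
  roll: [0, 0, 0, 0, 0, 0, 0, 0]
  gripper: [60, 60, 60, 60, 60, 60, 60, 60]

```text
clock: 2.85
eef_pos: [0.4665, 0.2977, 0.1902]
tool_rot: [-0.707, 0.707, 0.0, 0.001]
wrist_force: [-0.2, -0.3, -0.3]
grip_width: 0.656
```

```bash
python3 - <<'E'
from h import *
T=tool();print(T.round(4).tolist()); snap('wrist','w1.png')
for q in('rod_center','holder_mouth'):
  for m in viewer.masks_of(q,'wrist')[:3]: print(q,m['score'],m['box'])
E
```

```text
[[1.0, 0.0015, 0.0004, 0.4665], [-0.0004, -0.0011, 1.0, 0.2977], [0.0015, -1.0, -0.0011, 0.1902], [0.0, 0.0, 0.0, 1.0]]
rod_center 0.88 [247.4, 179.4, 266.9, 215.8]
holder_mouth 0.94 [233.2, 152.4, 285.8, 206.8]
```

View pics/w1.png

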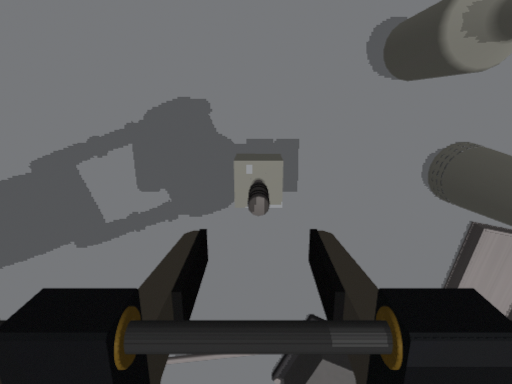

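```bash
python3 - <<'E'
from h import *
im=cv2.imread('pics/w1.png')[145:225,225:295]
cv2.imwrite('pics/w1c.png',cv2.resize(cv2.convertScaleAbs(im,alpha=1.6),None,fx=7,fy=7,interpolation=cv2.INTER_CUBIC))
E
```

```text
(no output)
```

View pics/w1c.png

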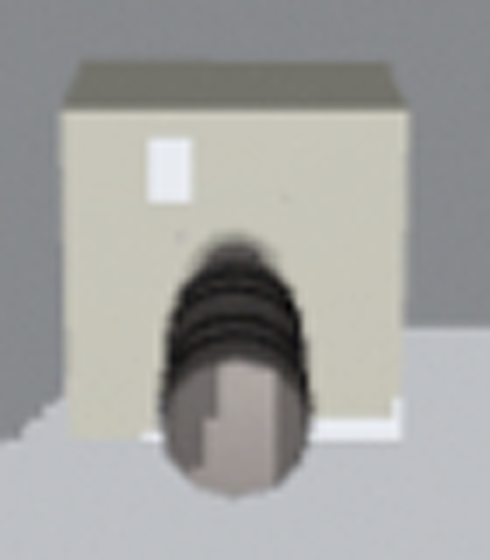

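```bash
python3 - <<'E'
from h import *
K,W=cam('wrist')
print('rod',(atz(K,W,258.4,205.3,.115)*1000).round(1))
for c in((60,110),(408,110),(402,440),(70,440)): print((atz(K,W,225+c[0]/7-.43,145+c[1]/7-.43,.045)*1000).round(1))
E
```

```text
rod [468.5 296.3 115. ]
[443.3 320.9  45. ]
[493.6 320.8  45. ]
[493.8 270.3  45. ]
[443.5 270.5  45. ]
```

Call:
step_arm:
  dp:
    - [2, 40, -2]
    - [2, 80, -2]
    - [2, 119, -2]
    - [2, 119, -2]
    - [2, 119, -2]
    - [2, 119, -2]
    - [2, 119, -2]
    - [2, 119, -2]
    - [2, 119, -2]
    - [2, 119, -2]
    - [2, 119, -2]
  roll: [0, 0, 0, 0, 0, 0, 0, 0, 0, 0, 0]
  gripper: [60, 60, 60, 60, 60, 10, 10, 10, 10, 10, 10]

```text
clock: 4.1
eef_pos: [0.4687, 0.2954, 0.0718]
tool_rot: [-0.707, 0.707, -0.0, 0.001]
wrist_force: [-0.8, 0.2, 2.6]
grip_width: 0.187
```

```bash
python3 - <<'E'
from h import *
s=robot.state();print(s['eef_pos']*1000,s['wrist_force'],s['grip_width']*91.9); snap('wrist','w2.png')
E
```

```text
[468.65213816 295.36202068  71.80257402] [-0.83965642  0.17452081  2.64228923] 17.195778214798427
```

View pics/w2.png

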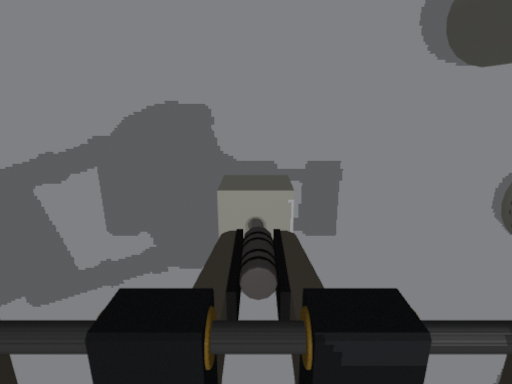

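Call:
step_arm:
  dp:
    - [0, -35, 0]
    - [0, -70, 0]
    - [0, -88, 0]
    - [95, -88, -325]
    - [95, -88, -325]
    - [95, -88, -325]
    - [95, -88, -325]
    - [95, -88, -325]
    - [95, -88, -325]
    - [95, -88, -325]
    - [95, -88, -325]
    - [95, -88, -325]
  roll: [0, 0, 0, 0, 0, 0, 0, 0, 0, 0, 0, 0]
  gripper: [10, 10, 10, 10, 10, 10, 10, 10, 10, 10, 10, 10]

```text
clock: 5.35
eef_pos: [0.5629, -0.0302, 0.1597]
tool_rot: [0.707, -0.707, 0.001, -0.001]
wrist_force: [-0.4, 0.9, -0.7]
grip_width: 0.193
```

```bash
python3 - <<'E'
from h import *
T=tool();np.save('T3.npy',T);print(T.round(4).tolist(),robot.state()['wrist_force']); im=snap('wrist','w3.png')
E
```

```text
[[1.0, 0.0008, 0.0034, 0.5629], [-0.0034, 0.0, 1.0, -0.0302], [0.0008, -1.0, 0.0, 0.1597], [0.0, 0.0, 0.0, 1.0]] [-0.41269029  0.86936919 -0.65299109]
```

View pics/w3.png

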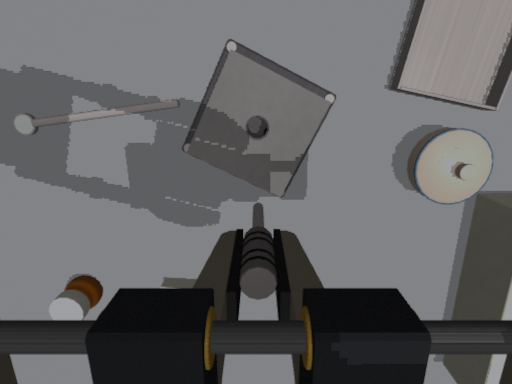

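```bash
python3 - <<'E'
from h import *
im=cv2.imread('pics/w3.png')[95:155,225:290]
cv2.imwrite('pics/w3c.png',cv2.resize(cv2.convertScaleAbs(im,alpha=1.8),None,fx=10,fy=10,interpolation=cv2.INTER_CUBIC))
im=cv2.imread('pics/w3.png')[30:240,170:350]
cv2.imwrite('pics/w3d.png',cv2.resize(cv2.convertScaleAbs(im,alpha=1.8),None,fx=2.8,fy=2.8,interpolation=cv2.INTER_CUBIC))
E
```

```text
(no output)
```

View pics/w3c.png

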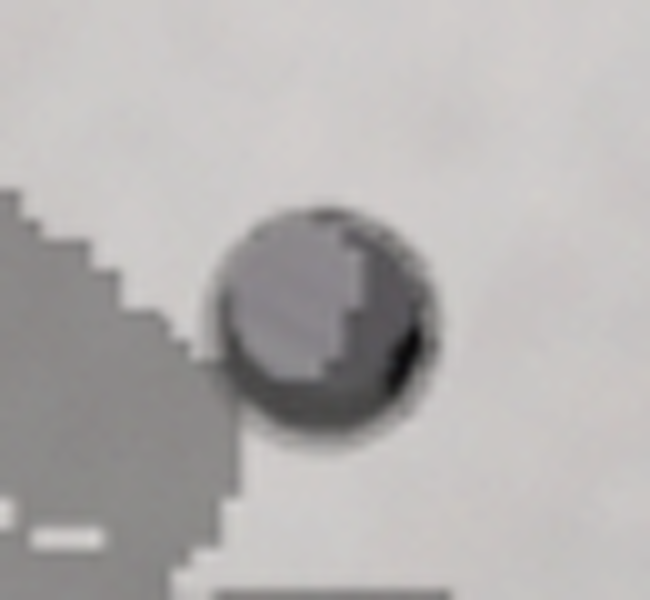

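View pics/w3d.png

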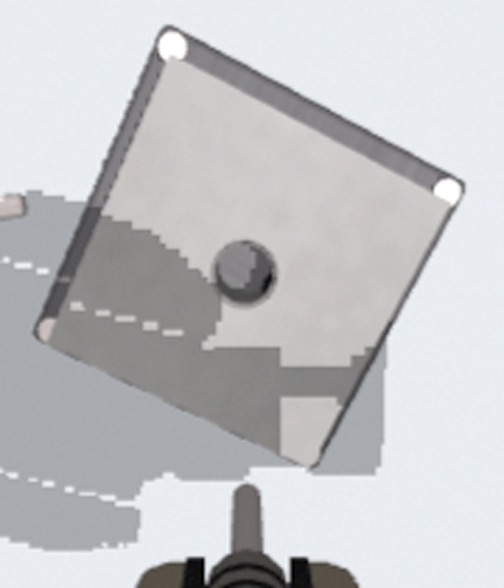

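```bash
python3 - <<'E'
from h import *
K,W0=cam('wrist'); W=np.load('T3.npy')@np.array(viewer.camera_info('wrist')['hand_eye'])
print('sock',(atz(K,W,257.05,127.35,.062)*1000).round(1))
print('rim', [(atz(K,W,225+x/10-.45,95+y/10-.45,.062)*1000).round(1)[:2] for x,y in((208,328),(442,328),(325,207),(325,450))])
# rod tip in hand predicted
T=np.load('T3.npy');tip=T[:3,3]+[0,0,-.0668];print(tip,proj(K,W,tip))
E
```

```text
sock [563.6  30.   62. ]
rim [array([553.9,  30. ]), array([573.4,  29.9]), array([563.7,  39.8]), array([563.6,  19.9])]
[ 0.5628959  -0.03018077  0.09290863] [256.41417571 207.57344889]
```

Call:
step_arm:
  dp:
    - [0.5, 0, 30]
    - [0.5, 0, 60]
    - [0.5, 0, 60]
    - [0.5, 0, 60]
    - [0.5, 15, 60]
    - [0.5, 20, 60]
    - [0.5, 20, 60]
  roll: [0, 0, 0, 0, 0, 0, 0]
  gripper: [10, 10, 10, 10, 10, 10, 10]

```text
clock: 6.1
eef_pos: [0.5619, 0.0305, 0.1377]
tool_rot: [0.707, -0.707, 0.002, 0.0]
wrist_force: [0.2, 0.4, -0.4]
grip_width: 0.192
```

```bash
python3 - <<'E'
from h import *
s=robot.state();print(s['eef_pos']*1000,s['wrist_force'])
im=snap('wrist','w4.png'); im2=snap('side','s4.png')
a=cv2.resize(cv2.convertScaleAbs(im[120:300,180:340],alpha=1.8),None,fx=3,fy=3,interpolation=cv2.INTER_CUBIC)
b=cv2.resize(cv2.convertScaleAbs(im2[120:240,220:310],alpha=1.8),None,fx=3,fy=4.5,interpolation=cv2.INTER_CUBIC)
cv2.imwrite('pics/x4.png',np.hstack([a,b]))
E
```

```text
[561.93862938  30.49544701 137.66867553] [ 0.22972154  0.40345571 -0.44954731]
```

View pics/x4.png

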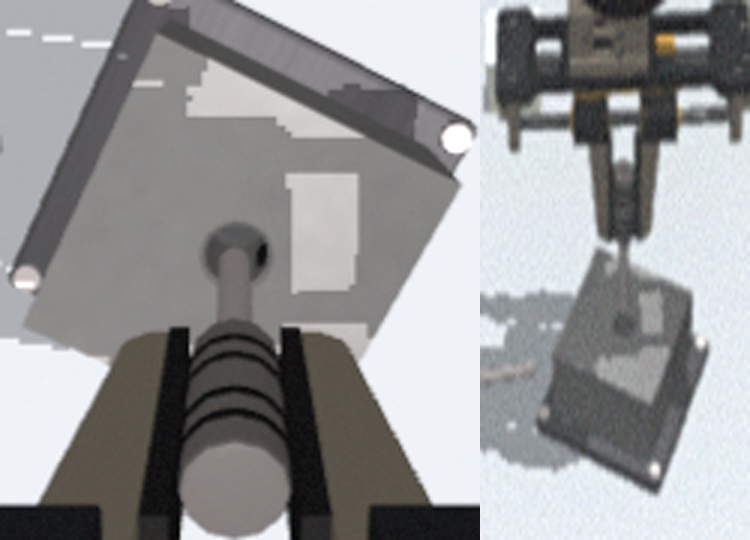

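Call:
step_arm:
  dp:
    - [1.5, 0, -0.5]
    - [1.5, 0, -0.5]
    - [1.5, 8, -0.5]
    - [1.5, 16, -0.5]
    - [1.5, 20, -0.5]
    - [1.5, 24, -0.5]
    - [1.5, 24, -0.5]
  roll: [0, 0, 0, 0, 0, 0, 0]
  gripper: [10, 10, 10, 10, 10, 10, 10]

```text
clock: 6.9
eef_pos: [0.564, 0.03, 0.1143]
tool_rot: [0.707, -0.707, 0.002, -0.0]
wrist_force: [-0.3, 0.5, -0.5]
grip_width: 0.186
```

Call:
step_arm:
  dp:
    - [0, 4, 0]
    - [0, 8, 0]
    - [0, 9, 0]
    - [0, 10, 0]
    - [0, 10, 0]
  roll: [0, 0, 0, 0, 0]
  gripper: [10, 10, 10, 10, 10]

```text
clock: 7.4
eef_pos: [0.564, 0.03, 0.1043]
tool_rot: [0.707, -0.707, 0.002, -0.0]
wrist_force: [0.5, -0.3, 0.2]
grip_width: 0.193
```

Call:
step_arm:
  dp:
    - [0, 1, 0]
    - [0, 2, 0]
    - [0, 2, 0]
  roll: [0, 0, 0]
  gripper: [10, 10, 10]

```text
clock: 7.7
eef_pos: [0.5638, 0.03, 0.1022]
tool_rot: [0.707, -0.707, 0.002, -0.0]
wrist_force: [-0.4, -0.2, 0.3]
grip_width: 0.193
```

Call:
step_arm:
  dp:
    - [0, 3, 0]
    - [0, 6, 0]
    - [0, 7, 0]
    - [0, 7.5, 0]
    - [0, 7.5, 0]
  roll: [0, 0, 0, 0, 0]
  gripper: [10, 10, 10, 10, 10]

```text
clock: 8.2
eef_pos: [0.5638, 0.0301, 0.0945]
tool_rot: [0.707, -0.707, 0.002, -0.0]
wrist_force: [0.4, -0.2, -0.3]
grip_width: 0.187
```

Call:
step_arm:
  dp:
    - [0, 0.5, 0]
    - [0, 1, 0]
    - [0, 1, 0]
  roll: [0, 0, 0]
  gripper: [10, 10, 10]

```text
clock: 8.5
eef_pos: [0.5637, 0.03, 0.0935]
tool_rot: [0.707, -0.707, 0.002, -0.0]
wrist_force: [0.0, -0.5, -0.0]
grip_width: 0.189
```

Call:
step_arm:
  dp:
    - [0, 0.5, 0]
    - [0, 1, 0]
    - [0, 1, 0]
  roll: [0, 0, 0]
  gripper: [10, 10, 10]

```text
clock: 8.8
eef_pos: [0.5639, 0.03, 0.093]
tool_rot: [0.707, -0.707, 0.002, -0.0]
wrist_force: [-1.2, 0.1, 3.0]
grip_width: 0.189
```

Call:
step_arm:
  dp:
    - [0, 0.5, 0]
    - [0, 0.5, 0]
  roll: [0, 0]
  gripper: [10, 10]

```text
clock: 9.0
eef_pos: [0.564, 0.03, 0.0929]
tool_rot: [0.707, -0.707, 0.001, -0.0]
wrist_force: [-2.0, -0.0, 4.8]
grip_width: 0.187
```

```bash
python3 - <<'E'
from h import *
s=robot.state();print(s['eef_pos']*1000,s['wrist_force'])
im=snap('wrist','w5.png'); im2=snap('side','s5.png')
a=cv2.resize(cv2.convertScaleAbs(im[150:330,180:340],alpha=1.8),None,fx=3,fy=3,interpolation=cv2.INTER_CUBIC)
b=cv2.resize(cv2.convertScaleAbs(im2[130:220,225:305],alpha=1.8),None,fx=6,fy=6,interpolation=cv2.INTER_CUBIC)[:,:310]
cv2.imwrite('pics/x5.png',np.hstack([a,b]))
K,W=cam('side')
for z in (38+60,26+60,14+60): print(z,proj(K,W,[.5636,.030,z/1000]).round(1))
E
```

```text
[564.02333549  30.01316855  92.92085059] [-1.99941705 -0.04475053  4.78186033]
98 [267.6 181.4]
86 [267.6 184.6]
74 [267.6 187.8]
```

View pics/x5.png

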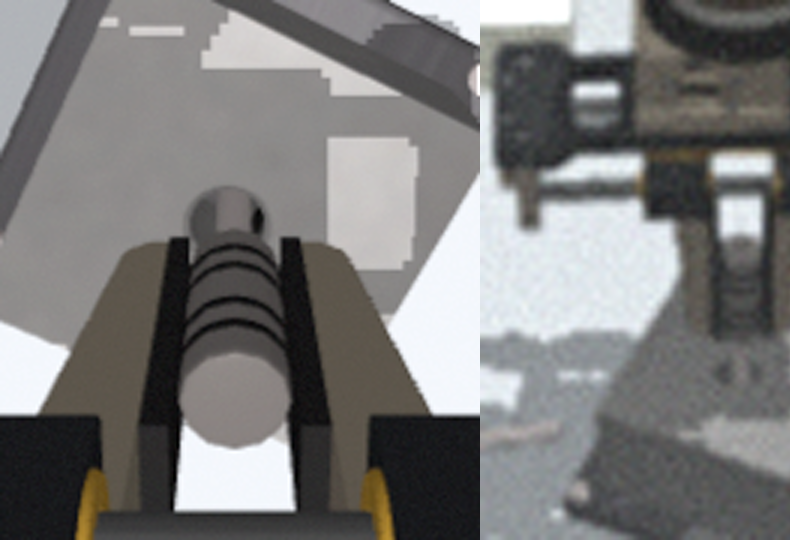

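The rod stopped at TCP z 92.9 mm, so its tip is at 26.1 mm and the floor is 36 mm below the face. That means the mid post. Now I'll return the rod.

Call:
step_arm:
  dp:
    - [0, -30, 0]
    - [0, -60, 0]
    - [0, -65, 0]
    - [-95, -65, 265]
    - [-95, -65, 265]
    - [-95, -65, 265]
    - [-95, -65, 265]
    - [-95, -65, 265]
    - [-95, -65, 265]
    - [-95, -65, 265]
    - [-95, -65, 265]
    - [-95, -65, 265]
  roll: [0, 0, 0, 0, 0, 0, 0, 0, 0, 0, 0, 0]
  gripper: [10, 10, 10, 10, 10, 10, 10, 10, 10, 10, 10, 10]

```text
clock: 10.3
eef_pos: [0.47, 0.2941, 0.1574]
tool_rot: [-0.707, 0.707, -0.002, 0.0]
wrist_force: [0.7, -0.7, -0.8]
grip_width: 0.191
```

```bash
python3 - <<'E'
from h import *
T=tool();print((T*[[1,1,1,1000]]*1).round(4).tolist(),robot.state()['wrist_force'])
d=T[:3,:3].T@(np.array([.46865,.29536,T[2,3]])-T[:3,3])*1000;print(d.round(2))
im=snap('wrist','w6.png')
a=cv2.resize(cv2.convertScaleAbs(im[130:330,170:350],alpha=1.8),None,fx=3,fy=3,interpolation=cv2.INTER_CUBIC)
cv2.imwrite('pics/x6.png',a)
E
```

```text
[[1.0, -0.0025, 0.0034, 469.9766], [-0.0034, -0.0003, 1.0, 294.1338], [-0.0025, -1.0, -0.0003, 157.3946], [0.0, 0.0, 0.0, 1000.0]] [ 0.73844513 -0.73935131 -0.78544494]
[-1.33  0.    1.22]
```

View pics/x6.png

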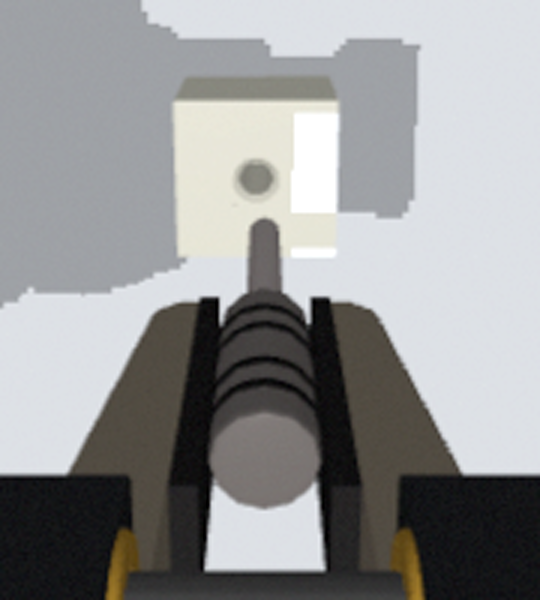

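Call:
step_arm:
  dp:
    - [-1.3, 0, 1.2]
    - [-1.3, 15, 1.2]
    - [-1.3, 32, 1.2]
    - [-1.3, 34, 1.2]
    - [-1.3, 34, 1.2]
    - [-1.3, 34, 1.2]
  roll: [0, 0, 0, 0, 0, 0]
  gripper: [10, 10, 10, 10, 10, 10]

```text
clock: 10.95
eef_pos: [0.4692, 0.2952, 0.124]
tool_rot: [0.707, -0.707, 0.002, -0.001]
wrist_force: [1.3, 0.7, 0.2]
grip_width: 0.187
```

```bash
python3 - <<'E'
from h import *
K,W=cam('wrist')
T=tool();print(T.round(4).tolist(),robot.state()['wrist_force'])
d=T[:3,:3].T@(np.array([.46865,.29536,T[2,3]])-T[:3,3])*1000;print(d.round(2))
im=snap('wrist','w7.png')
a=cv2.resize(cv2.convertScaleAbs(im[170:250,215:300],alpha=1.6),None,fx=7,fy=7,interpolation=cv2.INTER_CUBIC)
cv2.imwrite('pics/x7.png',a)
E
```

```text
[[1.0, -0.0016, 0.0043, 0.4692], [-0.0043, 0.0002, 1.0, 0.2952], [-0.0016, -1.0, 0.0002, 0.124], [0.0, 0.0, 0.0, 1.0]] [1.33592502 0.73960437 0.15995778]
[-0.52  0.    0.16]
```

View pics/x7.png

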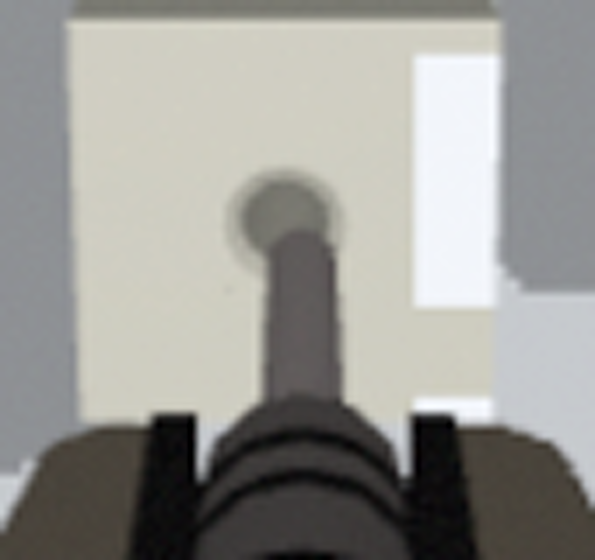

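```bash
python3 - <<'E'
from h import *
K,W=cam('wrist'); T=tool()
f=lambda x,y:(215+(x+.5)/7-.5,170+(y+.5)/7-.5)
print('hole',(atz(K,W,*f(285,220),.045)*1000).round(1))
for c in((69,18),(500,18)): print('corner',(atz(K,W,*f(*c),.045)*1000).round(1))
print('tip end centre ~',(atz(K,W,*f(302,243),.0572)*1000).round(1))
print('handle bottom', (atz(K,W,*f(303,440),.117)*1000).round(1), T[:3,3]*1000)
E
```

```text
hole [468.3 296.8  45. ]
corner [443.4 321.5  45. ]
corner [493.3 321.3  45. ]
tip end centre ~ [470.3 298.   57.2]
handle bottom [470.5 299.6 117. ] [469.39265523 295.30591832 124.34750482]
```

Call:
step_arm:
  dp:
    - [-1.7, 0, -0.2]
    - [-1.7, 0, -0.2]
    - [-1.7, 4, -0.2]
    - [-1.7, 8, -0.2]
    - [-1.7, 10, -0.2]
    - [-1.7, 10, -0.2]
  roll: [0, 0, 0, 0, 0, 0]
  gripper: [10, 10, 10, 10, 10, 10]

```text
clock: 11.6
eef_pos: [0.4672, 0.295, 0.1136]
tool_rot: [-0.707, 0.707, -0.002, 0.001]
wrist_force: [0.0, -0.2, -2.5]
grip_width: 0.191
```

```bash
python3 - <<'E'
from h import *
T=tool();print(T.round(4)[:3,3],robot.state()['wrist_force'])
im=snap('wrist','w8.png')
a=cv2.resize(cv2.convertScaleAbs(im[170:250,215:300],alpha=1.6),None,fx=7,fy=7,interpolation=cv2.INTER_CUBIC)
cv2.imwrite('pics/x8.png',a)
E
```

```text
[0.4672 0.295  0.1136] [ 0.01652231 -0.19273841 -2.458006  ]
```

View pics/x8.png

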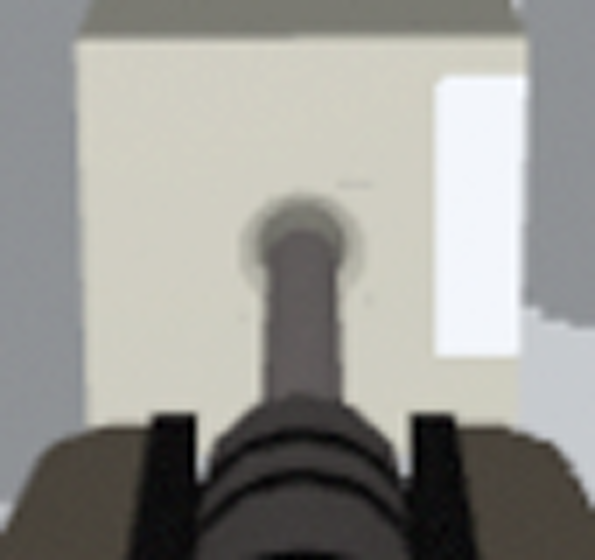

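Call:
step_arm:
  dp:
    - [0.3, 0, 0.9]
    - [0.3, 0, 0.9]
    - [0.3, 2, 0.9]
    - [0.3, 4, 0.9]
    - [0.3, 4, 0.9]
  roll: [0, 0, 0, 0, 0]
  gripper: [10, 10, 10, 10, 10]

```text
clock: 12.15
eef_pos: [0.4674, 0.2958, 0.1095]
tool_rot: [-0.707, 0.707, -0.002, 0.001]
wrist_force: [-1.0, 0.5, -0.7]
grip_width: 0.186
```

Call:
step_arm:
  dp:
    - [0, 2, 0]
    - [0, 4, 0]
    - [0, 4, 0]
  roll: [0, 0, 0]
  gripper: [10, 10, 10]

```text
clock: 12.45
eef_pos: [0.4672, 0.2957, 0.1051]
tool_rot: [-0.707, 0.707, -0.003, 0.0]
wrist_force: [-0.9, -0.9, -0.0]
grip_width: 0.193
```

Call:
step_arm:
  dp:
    - [0, 4, 0]
    - [0, 8, 0]
    - [0, 12, 0]
    - [0, 12, 0]
  roll: [0, 0, 0, 0]
  gripper: [10, 10, 10, 10]

```text
clock: 12.85
eef_pos: [0.4665, 0.2955, 0.0921]
tool_rot: [-0.707, 0.707, -0.003, -0.0]
wrist_force: [-0.8, -0.0, -0.7]
grip_width: 0.195
```

Call:
step_arm:
  dp:
    - [0, 5, 0]
    - [0, 10, 0]
    - [0, 14, 0]
    - [0, 17, 0]
    - [0, 18, 0]
    - [0, 18, 0]
  roll: [0, 0, 0, 0, 0, 0]
  gripper: [10, 10, 10, 10, 10, 10]

```text
clock: 13.45
eef_pos: [0.4663, 0.2954, 0.074]
tool_rot: [-0.707, 0.707, -0.003, -0.0]
wrist_force: [-1.0, 0.5, 0.1]
grip_width: 0.19
```

Call:
step_arm:
  dp:
    - [0, 1, 0]
    - [0, 2, 0]
    - [0, 2, 0]
  roll: [0, 0, 0]
  gripper: [10, 10, 10]

```text
clock: 13.75
eef_pos: [0.4664, 0.2955, 0.0721]
tool_rot: [-0.707, 0.707, -0.003, -0.0]
wrist_force: [-0.4, -0.5, 0.1]
grip_width: 0.191
```

Call:
step_arm:
  dp:
    - [0, 0, 0]
    - [0, 0, 0]
    - [0, 0, 0]
    - [0, 0, 0]
    - [0, 0, 0]
    - [0, 0, 0]
  roll: [0, 0, 0, 0, 0, 0]
  gripper: [55, 55, 55, 55, 55, 55]

```text
clock: 14.35
eef_pos: [0.4664, 0.2955, 0.072]
tool_rot: [-0.707, 0.707, -0.003, -0.0]
wrist_force: [0.0, 0.6, 1.2]
grip_width: 0.6
```

Call:
step_arm:
  dp:
    - [0, -35, 0]
    - [0, -75, 0]
    - [0, -120, 0]
    - [0, -120, 0]
    - [0, -120, 0]
  roll: [0, 0, 0, 0, 0]
  gripper: [60, 60, 60, 60, 60]

```text
clock: 14.85
eef_pos: [0.4677, 0.2958, 0.1933]
tool_rot: [-0.707, 0.707, -0.002, 0.001]
wrist_force: [-1.1, -0.3, -1.2]
grip_width: 0.653
```

```bash
python3 - <<'E'
from h import *
K,W=cam('wrist');T=tool();print(T.round(4).tolist(),robot.state()['wrist_force'])
im=snap('wrist','w9.png');im2=snap('side','s9.png')
a=cv2.resize(cv2.convertScaleAbs(im[145:225,225:295],alpha=1.6),None,fx=6,fy=6,interpolation=cv2.INTER_CUBIC)
b=cv2.resize(cv2.convertScaleAbs(im2[90:150,205:260],alpha=1.6),None,fx=6,fy=8,interpolation=cv2.INTER_CUBIC)
cv2.imwrite('pics/x9.png',np.hstack([a,b]))
E
```

```text
[[1.0, -0.0021, 0.0042, 0.4677], [-0.0042, -0.0001, 1.0, 0.2958], [-0.0021, -1.0, -0.0001, 0.1933], [0.0, 0.0, 0.0, 1.0]] [-1.0720896  -0.34550047 -1.20740686]
```

View pics/x9.png

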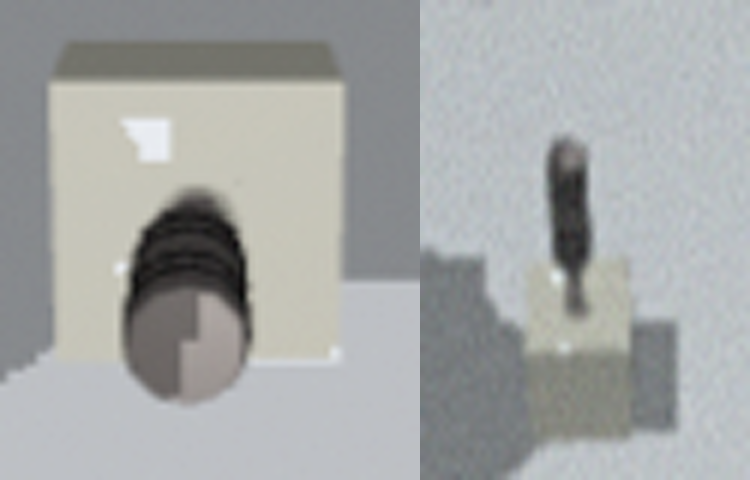

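Call:
step_arm:
  dp:
    - [6, 3, -607]
    - [6, 3, -607]
    - [6, 3, -607]
    - [6, 3, -607]
    - [6, 3, -607]
    - [6, 3, -607]
    - [6, 3, -607]
    - [6, 3, -607]
    - [6, 3, -607]
    - [6, 3, -607]
    - [6, 3, -607]
    - [6, 3, -607]
  roll: [0, 0, 0, 0, 0, 0, 0, 0, 0, 0, 0, 0]
  gripper: [50, 50, 50, 50, 50, 50, 50, 50, 50, 50, 50, 50]

```text
clock: 16.15
eef_pos: [0.4681, -0.3056, 0.1864]
tool_rot: [0.707, -0.707, 0.005, 0.002]
wrist_force: [0.4, 0.3, -0.0]
grip_width: 0.543
```

```bash
python3 - <<'E'
from h import *
K,W=cam('wrist');T=tool();np.save('T10.npy',T);print(T.round(4).tolist())
im=snap('wrist','w10.png'); print(T[:3,3],tool()[:3,3])
cv2.imwrite('pics/x10.png',cv2.resize(cv2.convertScaleAbs(im[60:260,180:340],alpha=1.7),None,fx=3,fy=3,interpolation=cv2.INTER_CUBIC))
E
```

```text
[[0.9999, -0.0098, 0.0047, 0.4681], [-0.0047, 0.001, 1.0, -0.3056], [-0.0098, -1.0, 0.0009, 0.1864], [0.0, 0.0, 0.0, 1.0]]
[ 0.46811715 -0.30563311  0.18638352] [ 0.46728638 -0.31287411  0.18632567]
```

View pics/w10.png

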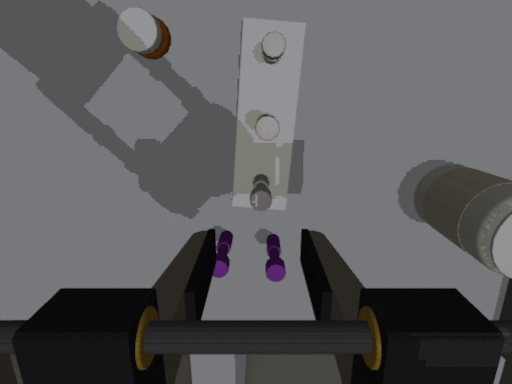

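View pics/x10.png

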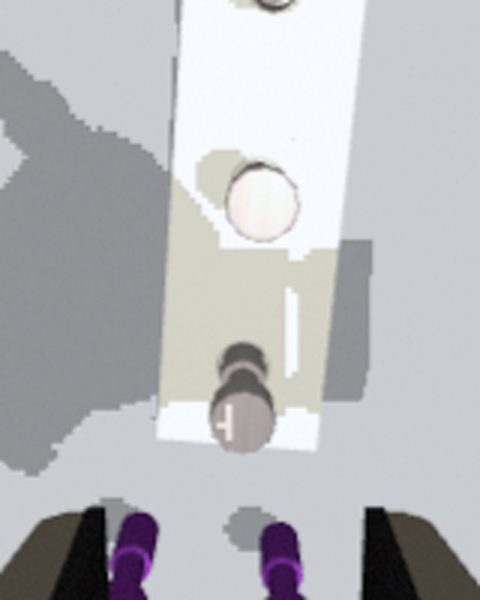

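```bash
python3 - <<'E'
from h import *
K,W=cam('wrist');T=tool();np.save('T11.npy',T);print(T.round(4).tolist())
im=snap('wrist','w11.png'); print(T[:3,3],tool()[:3,3])
for m in viewer.masks_of('post_mid_center','wrist')[:6]: print(m['score'],m['box'])
cv2.imwrite('pics/x11.png',cv2.resize(cv2.convertScaleAbs(im[110:220,215:305],alpha=1.5),None,fx=6,fy=5.4545,interpolation=cv2.INTER_CUBIC))
E
```

```text
[[0.9999, -0.0099, 0.0092, 0.4673], [-0.0093, -0.0044, 0.9999, -0.3129], [-0.0099, -0.9999, -0.0045, 0.1863], [0.0, 0.0, 0.0, 1.0]]
[ 0.46728638 -0.31287411  0.18632567] [ 0.46763183 -0.30897526  0.18622888]
0.83 [214.5, 222.6, 234.8, 269.3]
0.77 [252.2, 166.5, 272.1, 203.8]
0.65 [265.7, 230.2, 289.3, 275.0]
0.5 [253.4, 106.2, 282.3, 129.9]
```

View pics/x11.png

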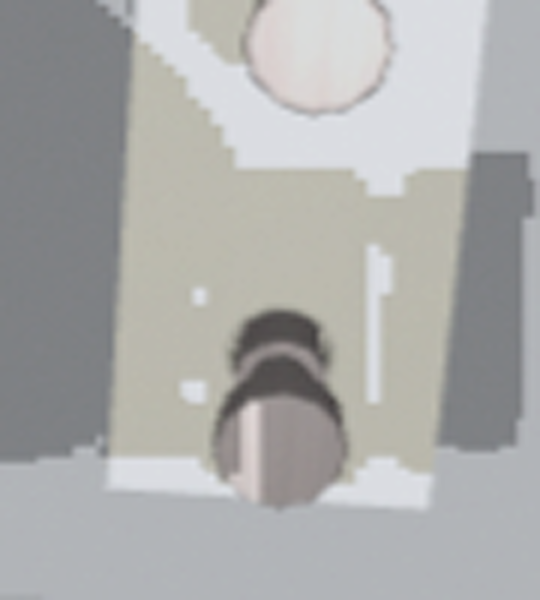

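```bash
python3 - <<'E'
from h import *
for i in range(5):
    T=tool(); print(T.round(4)[:3,1],T[:3,3].round(4),np.abs(robot.state()['joint_velocities']).max().round(3)); im=snap('wrist','w12.png') if i<4 else 0
    if i==3: pass
    if i<4: np.save('T12.npy',T)
im=cv2.imread('pics/w12.png')
cv2.imwrite('pics/x12.png',cv2.resize(cv2.convertScaleAbs(im[110:220,215:305],alpha=1.5),None,fx=6,fy=5.4545,interpolation=cv2.INTER_CUBIC))
E
```

```text
[-0.0102  0.001  -0.9999] [ 0.468  -0.306   0.1862] 0.06
[-0.01    0.0014 -0.9999] [ 0.4683 -0.3042  0.1865] 0.041
[-0.0096  0.0011 -1.    ] [ 0.4687 -0.3032  0.1868] 0.026
[-9.1e-03  4.0e-04 -1.0e+00] [ 0.469  -0.3028  0.1873] 0.017
[-8.5e-03 -3.0e-04 -1.0e+00] [ 0.4692 -0.3027  0.1877] 0.011
```

View pics/x12.png

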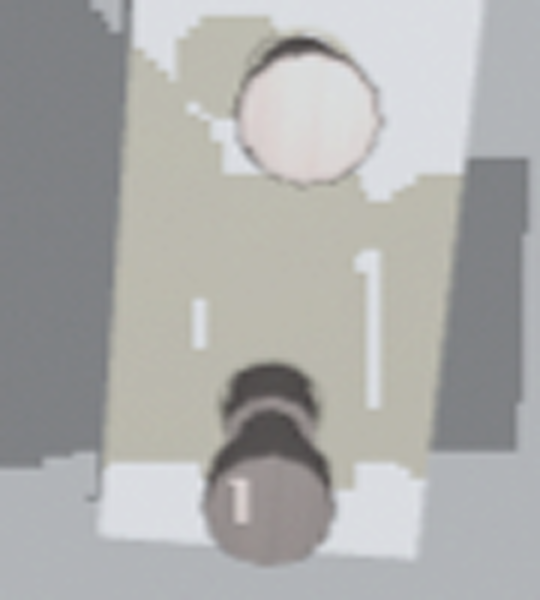

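```bash
python3 - <<'E'
from h import *
K,_=cam('wrist'); W=np.load('T12.npy')@np.array(viewer.camera_info('wrist')['hand_eye'])
f=lambda x,y:(215+(x+.5)/6-.5,110+(y+.5)/5.4545-.5)
print('mid head',(atz(K,W,*f(269,510),.088)*1000).round(1), 'long head',(atz(K,W,*f(309,118),.100)*1000).round(1))
a=atz(K,W,*f(98,536),.02);b=atz(K,W,*f(416,557),.02);print((a*1000).round(1),(b*1000).round(1),np.linalg.norm(a-b))
d=b-a; n=np.array([-d[1],d[0],0])/np.linalg.norm(d); print('pocket', ((a+b)/2+n*.030)*1000)
T=tool();print(T.round(4).tolist())
E
```

```text
mid head [ 470.6 -309.6   88. ] long head [ 476.1 -244.8  100. ]
[ 437.9 -337.5   20. ] [ 498.  -342.1   20. ] 0.0602841761835813
pocket [ 470.30615019 -309.89152218   20.        ]
[[1.0, -0.0085, 0.0027, 0.4692], [-0.0027, -0.0003, 1.0, -0.3027], [-0.0085, -1.0, -0.0003, 0.1877], [0.0, 0.0, 0.0, 1.0]]
```

Call:
step_arm:
  dp:
    - [2, 0, -7]
    - [2, 20, -7]
    - [2, 50, -7]
    - [2, 77, -7]
    - [2, 77, -7]
    - [2, 77, -7]
    - [2, 77, -7]
  roll: [0, 0, 0, 0, 0, 0, 0]
  gripper: [50, 50, 50, 50, 50, 50, 50]

```text
clock: 17.2
eef_pos: [0.4717, -0.3104, 0.1128]
tool_rot: [-0.706, 0.708, -0.003, -0.001]
wrist_force: [-0.5, 0.0, 0.1]
grip_width: 0.544
```

```bash
python3 - <<'E'
from h import *
for i in range(4):
    T=tool(); print(T.round(4)[:3,1],T[:3,3].round(4)); im=snap('wrist','w13.png') 
    np.save('T13.npy',T)
cv2.imwrite('pics/x13.png',cv2.resize(cv2.convertScaleAbs(im[140:290,190:330],alpha=1.5),None,fx=4,fy=4,interpolation=cv2.INTER_CUBIC))
print(tool().round(4).tolist())
E
```

```text
[-0.0062 -0.0026 -1.    ] [ 0.4717 -0.3104  0.1128]
[-0.006  -0.0029 -1.    ] [ 0.4717 -0.3105  0.1129]
[-0.0061 -0.0027 -1.    ] [ 0.4716 -0.3105  0.1127]
[-0.0064 -0.0024 -1.    ] [ 0.4714 -0.3104  0.1124]
[[1.0, -0.0069, 0.0026, 0.4712], [-0.0026, -0.0019, 1.0, -0.3103], [-0.0069, -1.0, -0.002, 0.1121], [0.0, 0.0, 0.0, 1.0]]
```

View pics/x13.png

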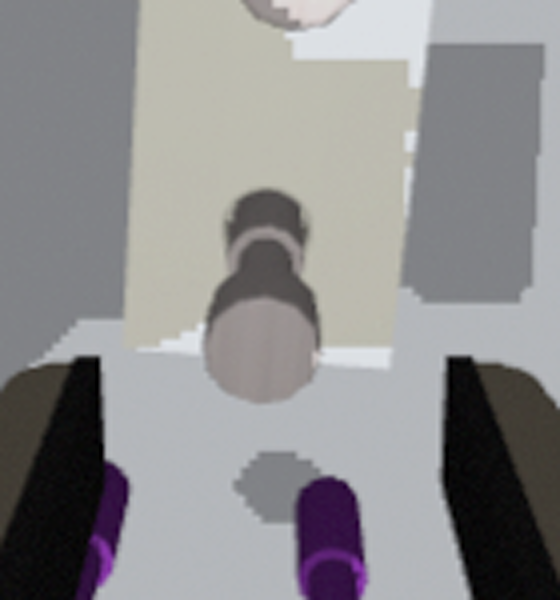

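```bash
python3 - <<'E'
from h import *
K,_=cam('wrist'); W=np.load('T13.npy')@np.array(viewer.camera_info('wrist')['hand_eye'])
f=lambda x,y:(190+(x+.5)/4-.5,140+(y+.5)/4-.5)
print('mid head',(atz(K,W,*f(262,351),.088)*1000).round(1))
print('foot right purple',(atz(K,W,*f(328,500),.0)*1000).round(1))
K,W=cam('top')
for z in (.07,.09): print([(atz(K,W,u,v,z)*1000).round(0) for u,v in((411,224),(409,247))])
E
```

```text
mid head [ 470.5 -309.9   88. ]
foot right purple [ 485.4 -386.9    0. ]
[array([ 484., -391.,   70.]), array([ 428., -384.,   70.])]
[array([ 484., -382.,   90.]), array([ 429., -375.,   90.])]
```

Call:
step_arm:
  dp:
    - [-0.3, 20, 0.4]
    - [-0.3, 40, 0.4]
    - [-0.3, 52, 0.4]
    - [-0.3, 52, 0.4]
    - [-0.3, 52, 0.4]
    - [-0.3, 52, 0.4]
    - [-0.3, 52, 0.4]
    - [-0.3, 52, 0.4]
    - [-0.3, 52, 0.4]
  roll: [0, 0, 0, 0, 0, 0, 0, 0, 0]
  gripper: [50, 50, 50, 50, 50, 10, 10, 10, 10]

```text
clock: 18.3
eef_pos: [0.4707, -0.3101, 0.0605]
tool_rot: [-0.706, 0.708, -0.003, -0.001]
wrist_force: [0.3, 1.1, 0.1]
grip_width: 0.219
```

```bash
python3 - <<'E'
from h import *
for i in range(2):
    T=tool(); print(T.round(4).tolist(),robot.state()['wrist_force'].round(1),robot.state()['grip_width']*91.9);im=snap('wrist','w14.png')
cv2.imwrite('pics/x14.png',cv2.resize(cv2.convertScaleAbs(im[170:340,190:330],alpha=1.5),None,fx=3.5,fy=3.5,interpolation=cv2.INTER_CUBIC))
E
```

```text
[[1.0, -0.0064, 0.0026, 0.4707], [-0.0026, -0.0024, 1.0, -0.3101], [-0.0064, -1.0, -0.0024, 0.0605], [0.0, 0.0, 0.0, 1.0]] [0.3 1.1 0.1] 20.143961202656048
[[1.0, -0.0067, 0.0025, 0.4707], [-0.0025, -0.0024, 1.0, -0.3101], [-0.0066, -1.0, -0.0024, 0.0605], [0.0, 0.0, 0.0, 1.0]] [-0.9  1.3  1.7] 18.79559127280958
```

View pics/x14.png

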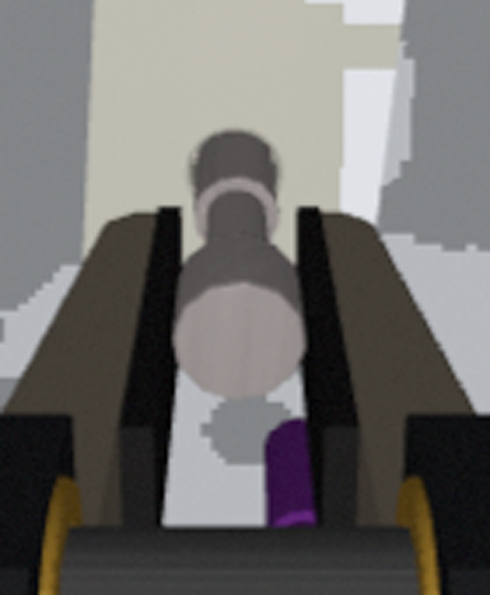

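Call:
step_arm:
  dp:
    - [0, 0, 0]
    - [0, 0, 0]
    - [0, -15, 0]
    - [0, -45, 0]
    - [0, -90, 0]
    - [0, -122, 0]
    - [0, -122, 0]
    - [0, -122, 0]
  roll: [0, 0, 0, 0, 0, 0, 0, 0]
  gripper: [8, 8, 8, 8, 8, 8, 8, 8]

```text
clock: 19.2
eef_pos: [0.4717, -0.3101, 0.1835]
tool_rot: [-0.706, 0.708, -0.003, -0.001]
wrist_force: [0.5, 0.5, -1.6]
grip_width: 0.206
```

```bash
python3 - <<'E'
from h import *
for i in range(3):
    T=tool(); print(T.round(4).tolist(),robot.state()['wrist_force'].round(1),robot.state()['grip_width']*91.9);im=snap('wrist','w15.png')
cv2.imwrite('pics/x15.png',cv2.resize(cv2.convertScaleAbs(im[40:340,150:380],alpha=1.5),None,fx=2,fy=2,interpolation=cv2.INTER_CUBIC))
E
```

```text
[[1.0, -0.0054, 0.0026, 0.4717], [-0.0026, -0.0036, 1.0, -0.3101], [-0.0054, -1.0, -0.0037, 0.1835], [0.0, 0.0, 0.0, 1.0]] [ 0.5  0.5 -1.6] 18.893769005044856
[[1.0, -0.0076, 0.0025, 0.471], [-0.0026, -0.0015, 1.0, -0.3094], [-0.0076, -1.0, -0.0015, 0.1818], [0.0, 0.0, 0.0, 1.0]] [ 0.2  0.3 -1.8] 18.63681387706508
[[1.0, -0.0088, 0.0026, 0.4706], [-0.0026, -0.0002, 1.0, -0.309], [-0.0088, -1.0, -0.0002, 0.1809], [0.0, 0.0, 0.0, 1.0]] [-0.2  0.1 -1.3] 18.828803457015017
```

View pics/x15.png

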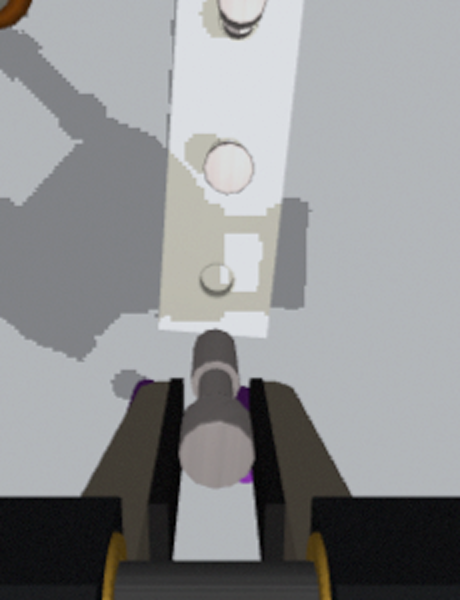

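Call:
step_arm:
  dp:
    - [15, 0, 30]
    - [30, 0, 70]
    - [50, 0, 115]
    - [65, 0, 160]
    - [80, 0, 205]
    - [90, 0, 240]
    - [93, 5, 262]
    - [93, 12, 274]
    - [93, 20, 279]
    - [93, 20, 279]
    - [93, 20, 279]
  roll: [0, 0, 0, 0, 0, 0, 0, 0, 0, 0, 0]
  gripper: [8, 8, 8, 8, 8, 8, 8, 8, 8, 8, 8]

```text
clock: 20.45
eef_pos: [0.5636, -0.0312, 0.1591]
tool_rot: [0.707, -0.707, 0.005, 0.002]
wrist_force: [-0.2, -0.3, -0.4]
grip_width: 0.205
```

```bash
python3 - <<'E'
from h import *
for i in range(4):
    T=tool(); print(T.round(4).tolist());im=snap('wrist','w16.png');np.save('T16.npy',T)
print(tool().round(4).tolist(),robot.state()['wrist_force'].round(1))
cv2.imwrite('pics/x16.png',cv2.resize(cv2.convertScaleAbs(im[90:340,180:340],alpha=1.6),None,fx=3,fy=2.4,interpolation=cv2.INTER_CUBIC))
cv2.imwrite('pics/x16b.png',cv2.resize(cv2.convertScaleAbs(im[95:165,220:300],alpha=1.8),None,fx=8,fy=8,interpolation=cv2.INTER_CUBIC))
E
```

```text
[[0.9999, -0.0105, 0.0039, 0.5636], [-0.0039, 0.0002, 1.0, -0.0312], [-0.0105, -0.9999, 0.0002, 0.1591], [0.0, 0.0, 0.0, 1.0]]
[[0.9999, -0.0095, 0.004, 0.5639], [-0.004, -0.0, 1.0, -0.0313], [-0.0095, -1.0, -0.0001, 0.1597], [0.0, 0.0, 0.0, 1.0]]
[[1.0, -0.0089, 0.0041, 0.5642], [-0.0041, -0.0001, 1.0, -0.0313], [-0.0089, -1.0, -0.0001, 0.16], [0.0, 0.0, 0.0, 1.0]]
[[1.0, -0.0086, 0.004, 0.5643], [-0.004, -0.0001, 1.0, -0.0312], [-0.0086, -1.0, -0.0001, 0.1601], [0.0, 0.0, 0.0, 1.0]]
[[1.0, -0.0085, 0.0038, 0.5643], [-0.0038, -0.0001, 1.0, -0.0311], [-0.0085, -1.0, -0.0001, 0.1602], [0.0, 0.0, 0.0, 1.0]] [ 0.3 -0.4 -0.4]
```

View pics/x16.png

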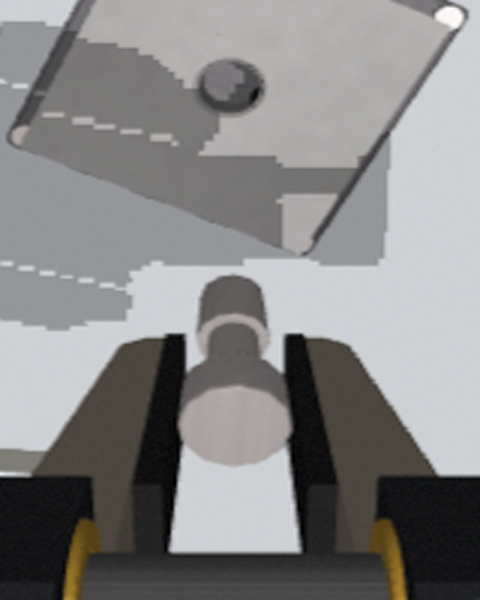

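View pics/x16b.png

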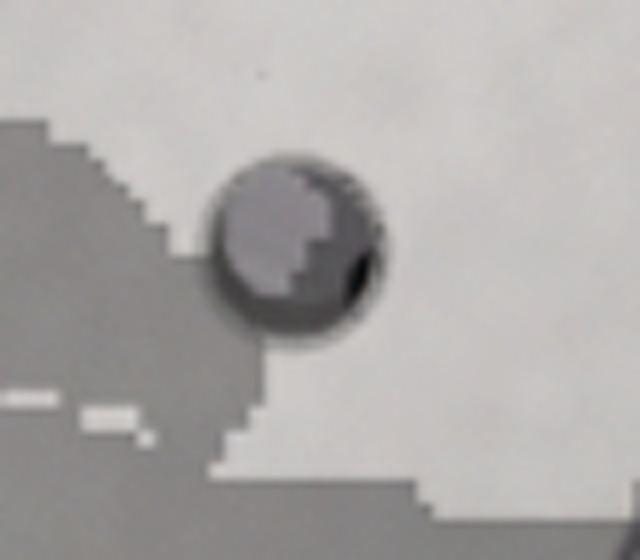

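```bash
python3 - <<'E'
from h import *
K,_=cam('wrist'); T=np.load('T16.npy');W=T@np.array(viewer.camera_info('wrist')['hand_eye'])
print('sock',(atz(K,W,220+295.5/8-.5,95+252.5/8-.5,.062)*1000).round(1))
g=lambda x,y:(180+(x+.5)/3-.5,90+(y+.5)/2.4-.5)
z=T[2,3]-.0545
print('foot +y edge',(atz(K,W,*g(234,275),z)*1000).round(1),'L',(atz(K,W,*g(202,300),z+.006)*1000).round(1),'R',(atz(K,W,*g(267,300),z+.006)*1000).round(1))
print('head top', (atz(K,W,*g(235,425),z+.082)*1000).round(1)); print(T[:3,3]*1000)
# predicted foot px if axis along tool at TCP
for off in (0,): 
  p=T[:3,3]+T[:3,1]*.0545; print('pred foot',p*1000, proj(K,W,p))
E
```

```text
sock [563.6  29.9  62. ]
foot +y edge [564.8 -24.4 105.6] L [556.9 -30.5 111.6] R [572.9 -30.6 111.6]
head top [565.6 -30.8 187.6]
[564.28355767 -31.24626269 160.14865572]
pred foot [563.8174673  -31.25218442 105.65064911] [256.42868464 212.83228512]
```

Call:
step_arm:
  dp:
    - [-0.4, 0, 20]
    - [-0.8, 0, 45]
    - [-1.2, 0, 60.5]
    - [-1.2, 0, 60.5]
    - [-1.2, 10, 60.5]
    - [-1.2, 25, 60.5]
    - [-1.2, 34, 60.5]
    - [-1.2, 36, 60.5]
    - [-1.2, 36, 60.5]
  roll: [0, 0, 0, 0, 0, 0, 0, 0, 0]
  gripper: [8, 8, 8, 8, 8, 8, 8, 8, 8]

```text
clock: 21.55
eef_pos: [0.5625, 0.0291, 0.1232]
tool_rot: [0.707, -0.707, 0.005, 0.002]
wrist_force: [-0.9, 0.1, -0.4]
grip_width: 0.212
```

```bash
python3 - <<'E'
from h import *
for i in range(4):
    T=tool(); print(T.round(4)[:3,1],T[:3,3].round(4));im=snap('wrist','w17.png');np.save('T17.npy',T)
im2=snap('side','s17.png')
print(tool().round(4).tolist(),robot.state()['wrist_force'].round(1))
a=cv2.resize(cv2.convertScaleAbs(im[150:310,195:325],alpha=1.7),None,fx=3.75,fy=3.75,interpolation=cv2.INTER_CUBIC)
b=cv2.resize(cv2.convertScaleAbs(im2[150:230,235:300],alpha=1.8),None,fx=4.6,fy=7.5,interpolation=cv2.INTER_CUBIC)
cv2.imwrite('pics/x17.png',np.hstack([a,b]))
E
```

```text
[-1.020e-02  2.000e-04 -9.999e-01] [0.5625 0.0291 0.1232]
[-0.0089 -0.     -1.    ] [0.563  0.0291 0.124 ]
[-8.e-03 -2.e-04 -1.e+00] [0.5633 0.0292 0.1244]
[-7.4e-03 -2.0e-04 -1.0e+00] [0.5635 0.0292 0.1247]
[[1.0, -0.0074, 0.0038, 0.5635], [-0.0038, -0.0003, 1.0, 0.0293], [-0.0074, -1.0, -0.0003, 0.1248], [0.0, 0.0, 0.0, 1.0]] [-1.1  0.3 -0.6]
```

View pics/x17.png

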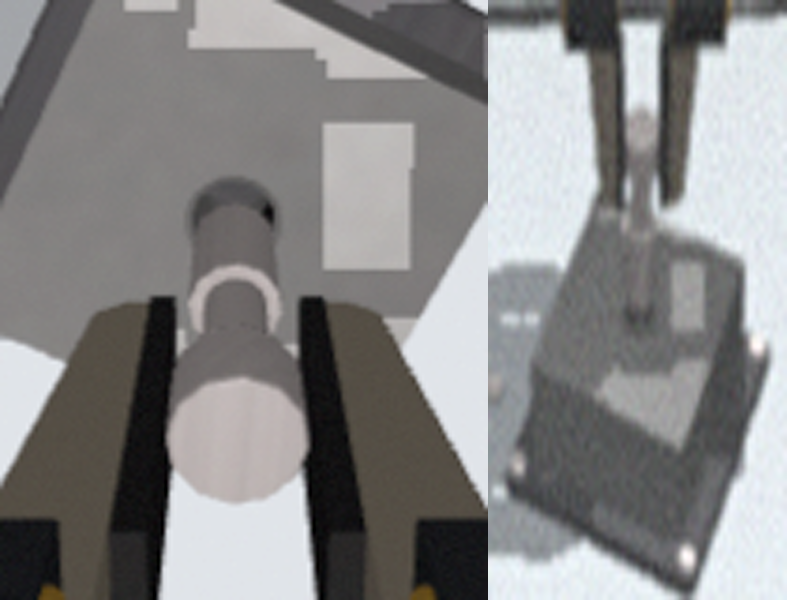

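Call:
step_arm:
  dp:
    - [0.2, 4, 0.2]
    - [0.2, 8, 0.2]
    - [0.2, 11, 0.2]
    - [0.2, 14, 0.2]
    - [0.2, 14, 0.2]
  roll: [0, 0, 0, 0, 0]
  gripper: [8, 8, 8, 8, 8]

```text
clock: 22.3
eef_pos: [0.5631, 0.0296, 0.1101]
tool_rot: [-0.707, 0.707, -0.004, -0.002]
wrist_force: [0.3, -0.3, -1.2]
grip_width: 0.208
```

Call:
step_arm:
  dp:
    - [0, 2, 0]
    - [0, 4, 0]
    - [0, 4, 0]
  roll: [0, 0, 0]
  gripper: [8, 8, 8]

```text
clock: 22.6
eef_pos: [0.5629, 0.0296, 0.1057]
tool_rot: [-0.707, 0.707, -0.005, -0.002]
wrist_force: [-0.0, -0.1, -1.2]
grip_width: 0.208
```

Call:
step_arm:
  dp:
    - [0, 2, 0]
    - [0, 4, 0]
    - [0, 5, 0]
  roll: [0, 0, 0]
  gripper: [8, 8, 8]

```text
clock: 22.9
eef_pos: [0.5628, 0.0296, 0.1006]
tool_rot: [0.707, -0.707, 0.005, 0.002]
wrist_force: [-0.0, -0.0, -0.6]
grip_width: 0.21
```

Call:
step_arm:
  dp:
    - [0, 2, 0]
    - [0, 4, 0]
    - [0, 5, 0]
  roll: [0, 0, 0]
  gripper: [8, 8, 8]

```text
clock: 23.2
eef_pos: [0.5629, 0.0296, 0.0957]
tool_rot: [0.707, -0.707, 0.005, 0.002]
wrist_force: [0.0, 0.7, 1.0]
grip_width: 0.207
```

Call:
step_arm:
  dp:
    - [0, 2, 0]
    - [0, 4, 0]
    - [0, 5, 0]
  roll: [0, 0, 0]
  gripper: [8, 8, 8]

```text
clock: 23.5
eef_pos: [0.5629, 0.0296, 0.0906]
tool_rot: [0.707, -0.707, 0.004, 0.002]
wrist_force: [-1.5, 0.1, 3.0]
grip_width: 0.204
```

```bash
python3 - <<'E'
from h import *
im=snap('wrist','w18.png')
print(tool().round(4).tolist(),robot.state()['wrist_force'].round(1))
a=cv2.resize(cv2.convertScaleAbs(im[170:330,195:325],alpha=1.7),None,fx=3.75,fy=3.75,interpolation=cv2.INTER_CUBIC)
cv2.imwrite('pics/x18.png',a)
E
```

```text
[[1.0, -0.0089, 0.0038, 0.5628], [-0.0038, 0.0, 1.0, 0.0296], [-0.0089, -1.0, -0.0, 0.0905], [0.0, 0.0, 0.0, 1.0]] [-0.4 -0.4  1.2]
```

View pics/x18.png

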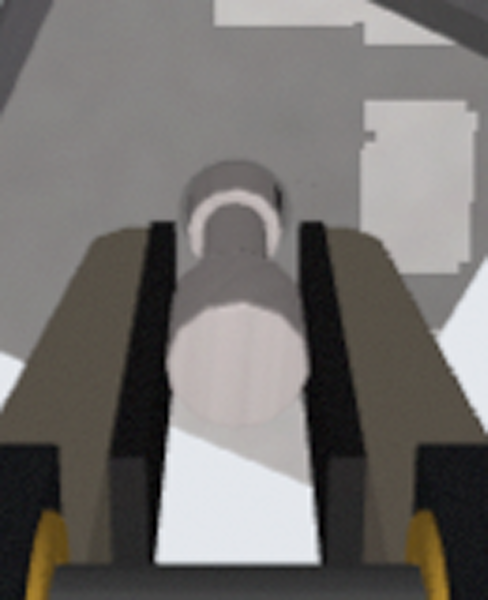

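Call:
step_arm:
  dp:
    - [0, 2, 0]
    - [0, 4, 0]
    - [0, 5, 0]
  roll: [0, 0, 0]
  gripper: [8, 8, 8]

```text
clock: 23.85
eef_pos: [0.5628, 0.0296, 0.0854]
tool_rot: [0.707, -0.707, 0.004, 0.002]
wrist_force: [-0.9, 0.1, 3.8]
grip_width: 0.209
```

Call:
step_arm:
  dp:
    - [0, 2, 0]
    - [0, 4, 0]
    - [0, 4, 0]
  roll: [0, 0, 0]
  gripper: [8, 8, 8]

```text
clock: 24.15
eef_pos: [0.5627, 0.0297, 0.081]
tool_rot: [0.707, -0.707, 0.005, 0.002]
wrist_force: [-0.6, 0.5, 1.3]
grip_width: 0.205
```

Call:
step_arm:
  dp:
    - [0, 1, 0]
    - [0, 1.5, 0]
    - [0, 1.5, 0]
  roll: [0, 0, 0]
  gripper: [8, 8, 8]

```text
clock: 24.45
eef_pos: [0.563, 0.0296, 0.0803]
tool_rot: [-0.707, 0.707, -0.004, -0.002]
wrist_force: [-2.2, 0.3, 7.9]
grip_width: 0.206
```

Call:
step_arm:
  dp:
    - [0, 1, 0]
    - [0, 1.5, 0]
    - [0, 1.5, 0]
  roll: [0, 0, 0]
  gripper: [8, 8, 8]

```text
clock: 24.75
eef_pos: [0.5633, 0.0296, 0.0803]
tool_rot: [-0.707, 0.707, -0.004, -0.002]
wrist_force: [-5.2, 1.2, 12.3]
grip_width: 0.209
```

```bash
python3 - <<'E'
from h import *
im=snap('wrist','w19.png'); im2=snap('side','s19.png')
print(tool().round(4).tolist(),robot.state()['wrist_force'].round(1))
a=cv2.resize(cv2.convertScaleAbs(im[170:330,195:325],alpha=1.7),None,fx=3.75,fy=3.75,interpolation=cv2.INTER_CUBIC)
b=cv2.resize(cv2.convertScaleAbs(im2[150:230,235:300],alpha=1.8),None,fx=4.6,fy=7.5,interpolation=cv2.INTER_CUBIC)
cv2.imwrite('pics/x19.png',np.hstack([a,b]))
E
```

```text
[[1.0, -0.0081, 0.0036, 0.5633], [-0.0036, -0.0002, 1.0, 0.0296], [-0.0081, -1.0, -0.0003, 0.0803], [0.0, 0.0, 0.0, 1.0]] [-5.1 -0.2 11.7]
```

View pics/x19.png

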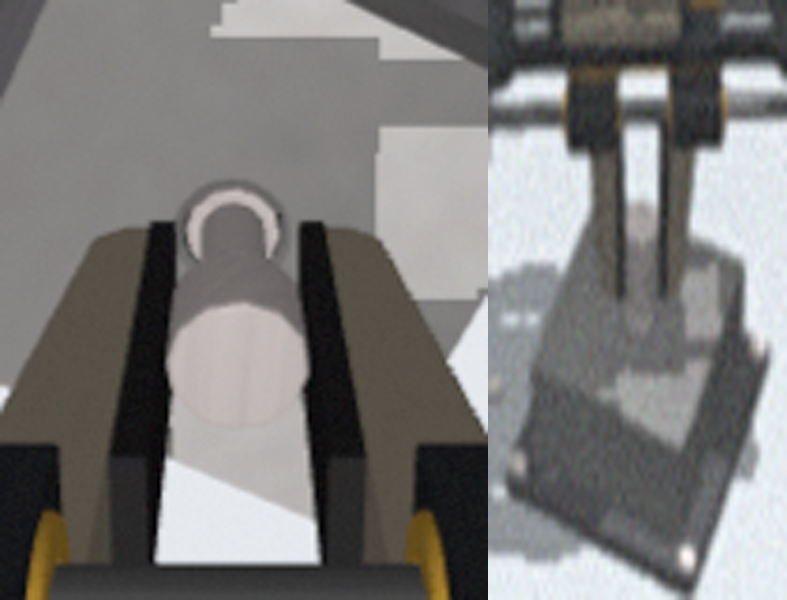

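Call:
step_arm:
  dp:
    - [0, 0, 0]
    - [0, 0, 0]
    - [0, 0, 0]
    - [0, 0, 0]
    - [0, 0, 0]
    - [0, 0, 0]
    - [0, -20, 0]
    - [0, -50, 0]
    - [0, -80, 0]
    - [0, -80, 0]
  roll: [0, 0, 0, 0, 0, 0, 0, 0, 0, 0]
  gripper: [8, 45, 45, 45, 45, 45, 45, 45, 45, 45]

```text
clock: 25.85
eef_pos: [0.5672, 0.0292, 0.1653]
tool_rot: [-0.707, 0.708, -0.001, 0.002]
wrist_force: [0.8, 0.5, 0.2]
grip_width: 0.492
```

Call:
step_arm:
  dp:
    - [0, 0, -25]
    - [0, 0, -55]
    - [0, 0, -60]
    - [0, 0, -60]
    - [0, 0, -60]
  roll: [0, 0, 0, 0, 0]
  gripper: [50, 50, 50, 50, 50]

```text
clock: 26.35
eef_pos: [0.5666, -0.03, 0.1647]
tool_rot: [-0.707, 0.707, -0.001, 0.001]
wrist_force: [0.3, -0.4, 0.1]
grip_width: 0.546
```

```bash
python3 - <<'E'
from h import *
for i in range(4): T=tool();im=snap('wrist','w20.png')
np.save('T20.npy',T)
im2=snap('side','s20.png'); im3=snap('top','t20.png')
print(T.round(4).tolist(),robot.state()['wrist_force'].round(1))
a=cv2.resize(cv2.convertScaleAbs(im[60:220,195:325],alpha=1.7),None,fx=3.75,fy=3.75,interpolation=cv2.INTER_CUBIC)
b=cv2.resize(cv2.convertScaleAbs(im2[150:230,235:300],alpha=1.8),None,fx=4.6,fy=7.5,interpolation=cv2.INTER_CUBIC)
cv2.imwrite('pics/x20.png',np.hstack([a,b]))
cv2.imwrite('pics/s20b.png',cv2.resize(im2,(800,600)))
E
```

```text
[[1.0, 0.0005, 0.0024, 0.5668], [-0.0024, -0.0013, 1.0, -0.0299], [0.0005, -1.0, -0.0013, 0.1651], [0.0, 0.0, 0.0, 1.0]] [ 0.8 -0.3  0.1]
```

View pics/x20.png

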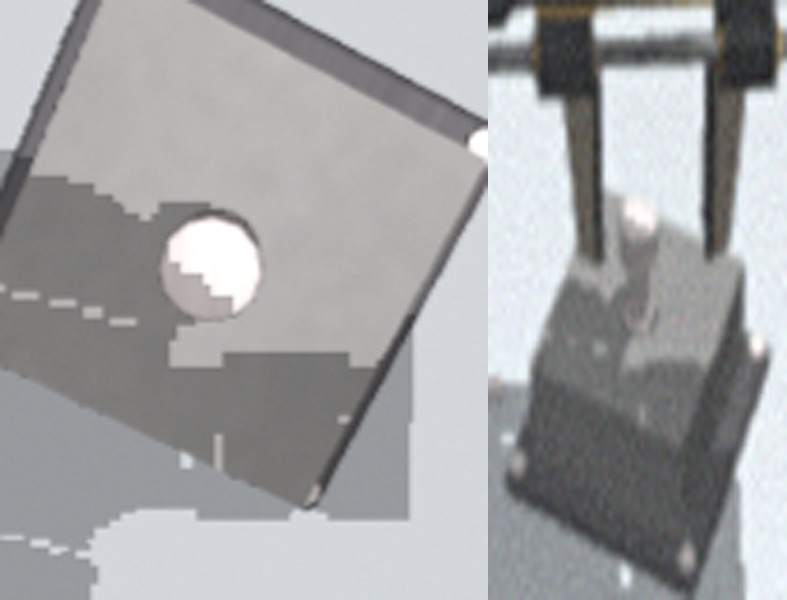

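View pics/s20b.png

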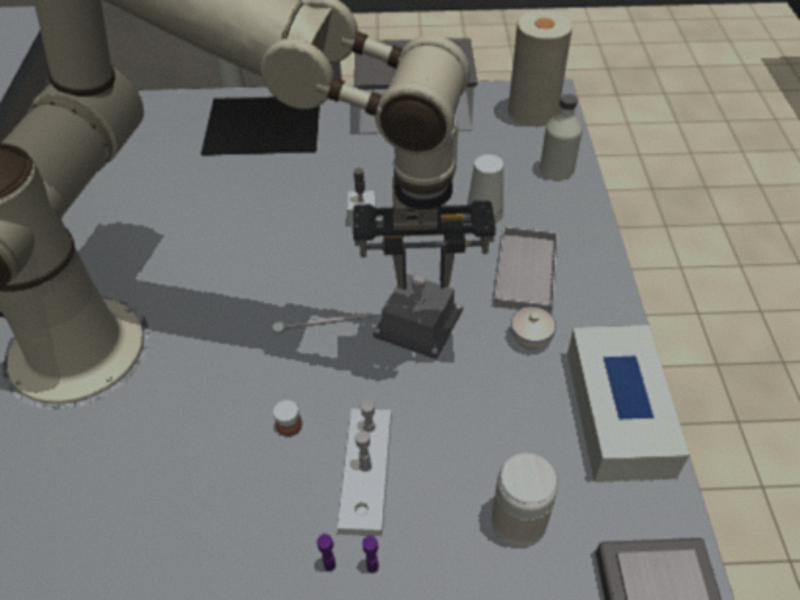

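```bash
python3 - <<'E'
from h import *
K,_=cam('wrist');W=np.load('T20.npy')@np.array(viewer.camera_info('wrist')['hand_eye'])
g=lambda x,y:(195+(x+.5)/3.75-.5,60+(y+.5)/3.75-.5)
print([(atz(K,W,*g(*p),.108)*1000).round(1) for p in((211,268),(161,268),(262,268))])
T=tool();print(T[:3,3])
im=cv2.imread('pics/s20.png')
a=cv2.resize(cv2.convertScaleAbs(im[90:150,205:260],alpha=1.6),None,fx=6,fy=8,interpolation=cv2.INTER_CUBIC)
cv2.imwrite('pics/x21.png',a)
E
```

```text
[array([563.2,  30.9, 108. ]), array([553.7,  30.9, 108. ]), array([572.8,  30.8, 108. ])]
[ 0.56699703 -0.03026309  0.16534968]
```

View pics/x21.png

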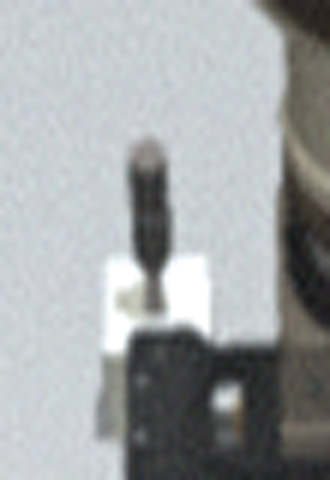

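```bash
python3 -c "
from rig import robot
print(robot.job_done(), robot.state()['clock'])"
```

```text
the job is handed in; nothing more can be done
the job is handed in; nothing more can be done
```

The socket is 36 mm deep. The middle-length post is now pressed home in it and the depth rod is back in its holder. I handed the job in after about 27 s; no verdict is reported.

- **Gauging:** The rod stopped on the socket floor at 3 to 5 N with its tip at about z = 26 mm. The face is at 62 mm, so the depth is 36 mm.
- **Rod return:** The rod stands in its holder again, leaning slightly within the hole's clearance.
- **Post:** I took the middle post from the -y end pocket of the rack. It hit a hard stop with its foot at about 25.8 mm, where 26 mm was expected. It did not move further when pressed to about 12 N.
- **Last checks:** The pictures show the shoulder level with the face. The head centre is within about 1 mm of the socket axis. The short and long posts, the purple look-alikes and the other items that show in the last side view look undisturbed, and the gripper is clear of everything.
- **Disagreements:**
  - Heights found from the side and top cameras came out 4 to 6 mm low, so I used the wrist camera and the given sizes instead.
  - The tool was tilted by about 0.5° during the post insertion, with about 5 N of sideways force while pressing. Both went away when I released the post.

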